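Set the row stop and hang the tool cups on the rail

ROBOT

A 7-joint arm with a two-finger parallel gripper is mounted at the origin on a cart in front of the work surface, level with it; the furniture and walls round the work are solid. World frame = base frame: x ahead of the robot, y to its left, z up, the work surface at z = 0. Lengths are in mm, angles in rad, forces in N, time in s.
With the tool pointing down it reaches from about 400 to 875 mm from the base axis. Payload 4.4 kg.
Tool frame: the origin (TCP) lies on the centre line of the jaws, within the pads' length; the fingertips stand 14 mm ahead of it and the grasp point (between the pads) lies 5 mm behind it; z points along the fingers, x is the direction in which the jaws open and shut, and the axes are right-handed (so a half turn about z gives the same grasp; the last joint's range is limited). The gripper opens to 85 mm and grips with 20 to 120 N. Pads are 22 mm wide; open, the fingers measure 114 mm over their backs; the gripper's body (76 mm by 85 mm) begins 54 mm behind the grasp point. The pads swing forward as they close: fully open they stand 13 mm farther back than shut.
Start: joints at [1.21, 0.628, 0.038, 1.517, -0.027, 0.996, -0.02], TCP at [188.884, -621.965, 245.313] pointing down, gripper open.
Joint ranges: [-3.06, 3.06], [-0.37, 2.12], [-1.25, 1.32], [0.18, 2.47], [-1.1, 4.24], [0.23, 1.98], [-2.94, 2.94]. Speed limits (rad/s): [2.57, 2.57, 3.14, 3.14, 3.14, 3.14, 3.14].

INTERFACE

Orientations are given as [roll, pitch, yaw] about the fixed x, y, z axes, in that order (R = Rz(yaw) Ry(pitch) Rx(roll)).
In Python, from cell import ctrl gives the robot as it stands.
- The arm moves only by the tool send_rows, never from a script. Its argument "commands" is a list of rows, each a list of 5 numbers: the finger opening in mm, from 0 to 85.4, then the shift along the tool's x, y, z in mm, then the turn about the tool's z in degrees. In form: [[grip, x, y, z, roll], ...]. A call has 1 to 5 rows; each row is the pose to reach, as a shift and turn from the pose measured when the call began, along the tool's axes at that moment; what a row does not reach only later rows make up. A row lasts 1/10 s, in which the tool goes at most 50 mm and 8.59 degrees, less where a joint would pass 70% of its speed; a pose out of reach is approached as far as the arm can. A call with a gripper value outside its range is refused whole. The fingers move at their own pace and stop on an object; the grip force is fixed at half the most. Time passes only in rows, so rows that repeat a pose let the fingers close. It gives the time, the measured TCP pose, the force and the opening at its end, in the units of the state.
- ctrl.read_state(): the state, without advancing time (a new reading comes with each control period).
- ctrl.get_image(name): name is "side" or "top" or "wrist"; returns the picture (480x640x3 uint8, red, green, blue); there is no depth.
- ctrl.camera_params(name): a dict with "fx", "fy", "cx", "cy" (pixels), "cam_to_world" (4x4, takes a point from camera to world coordinates). Camera axes: x right, y down, z forward; pixel columns grow to the right and rows downward; lengths in mm; the calibration is good to about 2 mm. The wrist camera is an equidistant fisheye: a pixel r from the principal point sees the ray r / f radians off the axis. A picture is of the moment at which its call begins: read the wrist's pose just before it. camera_params takes no time and is no camera call; for the wrist camera it gives the pose at the moment of the call.
- ctrl.finish_job(): hands the job in, once; it reports no verdict.
The state is a dict: "clock": time; "qpos": joint angles; "qd": joint speeds; "tau": joint torques, N m; "eef_pos": TCP position; "tool_rot": TCP orientation; "force": force on the tool from outside, world axes, zero at the start; "torque": the same for the moment, N m; "width": finger opening in mm.
Only numpy, scipy, OpenCV 4.12 (cv2) and the standard library are available. Lean on these libraries where they do the work, as an engineer would, in place of code of your own. Each camera call takes 0.05 s, during which the arm holds its last target.

TASK

Make up the row on the tool-cup rail. Slide the yellow-finned stop along its slot until its black line is level with the red mark, then turn the wing knob clockwise, about a quarter turn, until it is tight. Hang every blue cup that stands on the bench by its hook over the rail, between the stop and the left post, lowering each into a free gap between the grey cups so that these stay hanging where they are.

Things in the scene. Friction and masses are not known exactly. Their poses are not given: they have to be found in the camera images.
- rack: Low fixed wooden rack (sizes in mm). Origin on the bench under the rail's middle line; x away from the robot, y along the rail to the left. Upper rail: flat bar 12 thick (x -6 to 6), z 95 to 125, hooks fit from y = -110 to 262; lower rail z 45 to 67, equally thick. Left post from y = 262, top z 137. A hung cup has its origin at x about -35, z = 37, axes along the rack's.
- mark: Flat red mark (26 x 4 mm with a short cross bar) lying on the steel ledge behind the rail, 125 mm above the bench; origin at its middle, axes as the rack's. The stop is set when its fin's y in this frame is 0.
- stop_fin (a point): Top middle of the stop's yellow fin, 39 mm above the rail top; axes as the rack's. Fin 30 (x) by 10 (y), 34 high on a 5 thick aluminium plate, black line along x over its middle. Pinch it across x from above and draw it along y: drags with about 6 N, stays where left. Below it a cheek plate, 8 thick in y, hangs in front of the rail (x -48 to -12, to 47 below rail top).
- stop (a joint): Travel of the stop along its slot, m: 0 at the right end, growing to the left (rack +y), up to 0.085.
- wing (a point): Top middle of the black wing knob's bar, on its vertical turning axis, 42 mm above the rail top. The bar is 44 long, 11 thick, 24 high and lies along this point's x axis, which turns with it.
- wing_knob (a joint): Turn of the wing knob, rad: 0 loose (bar along rack x), growing clockwise seen from above, end stop at 1.57; tight from 1.2. Turns stiffly (0.08 N m), stays where left. It sits on a fixed bolt, so it does not travel with the stop.
- cup_1: Blue hook-on cup, empty, standing on the bench (may be absent); 0.11 to 0.23 kg, most of it in its steel floor. Open box 52 (x) x 44 (y) x 70 (z) mm; origin: centre of its underside, z up. At its back (+x) a hook, and on top of the hook a grip fin 10 thick (x 30 to 40), 24 wide (y), z 94 to 130: pinch the fin across x from above, no lower than z 94. Hook sizes: as told for hung_1.
- cup_2: Blue hook-on cup, empty, standing on the bench (may be absent); 0.11 to 0.23 kg, most of it in its steel floor. Open box 52 (x) x 44 (y) x 70 (z) mm; origin: centre of its underside, z up. At its back (+x) a hook, and on top of the hook a grip fin 10 thick (x 30 to 40), 24 wide (y), z 94 to 130: pinch the fin across x from above, no lower than z 94. Hook sizes: as told for hung_1.
- cup_3: Blue hook-on cup, empty, standing on the bench (may be absent); 0.11 to 0.23 kg, most of it in its steel floor. Open box 52 (x) x 44 (y) x 70 (z) mm; origin: centre of its underside, z up. At its back (+x) a hook, and on top of the hook a grip fin 10 thick (x 30 to 40), 24 wide (y), z 94 to 130: pinch the fin across x from above, no lower than z 94. Hook sizes: as told for hung_1.
- cup_4: Blue hook-on cup, empty, standing on the bench (may be absent); 0.11 to 0.23 kg, most of it in its steel floor. Open box 52 (x) x 44 (y) x 70 (z) mm; origin: centre of its underside, z up. At its back (+x) a hook, and on top of the hook a grip fin 10 thick (x 30 to 40), 24 wide (y), z 94 to 130: pinch the fin across x from above, no lower than z 94. Hook sizes: as told for hung_1.
- hung_1: Grey hook-on cup, number 1 from the left, loose, hanging on the rail, holding pencils or bits. Shape and origin as the blue cups. All cups' hooks, mm: a bridge 26 wide in y, underside z = 88, top 94; behind it a lip 24 wide, x 44 to 50, down to z 67, then flaring outward to x 54, z 58. So the inner gap is 18 wide, x 26 to 44, middle x = 35, and must be over the rail.
- hung_2: Grey hook-on cup, number 2 from the left, loose, hanging on the rail, holding pencils or bits. Shape and origin as the blue cups. Hook: as hung_1.
- hung_3: Grey hook-on cup, number 3 from the left, loose, hanging on the rail, holding pencils or bits. Shape and origin as the blue cups. Hook: as hung_1.
There are look-alikes about, which are no part of the job. Leave any pink look-alike of the cup_4 alone.

How it is judged (in metres and radians):
On the way, in this order (a step that is already met when the one before it is completed fails the run):
1. the stop stands at the red mark while the wing knob is still loose (y of stop_fin in the frame of mark between -0.005 and 0.005 m and value of joint wing_knob below 0.4 rad), for 0.2 s.
2. the wing knob is tight with the stop at the mark (y of stop_fin in the frame of mark between -0.005 and 0.005 m and value of joint wing_knob above 1.2 rad), for 0.2 s.
At the end, for the whole second after the job is handed in: The stop's fin is within 5 mm of the red mark along the rail, the wing knob is turned at least 1.2 rad, every blue cup present hangs by its hook on the rail on the left of the stop, at rest and within 0.13 rad of upright, and the three grey cups still hang so, each less than 35 mm from where it was (all of step 2 and z of cup_1 in the frame of rack between 0.03 and 0.045 m and x of cup_1 in the frame of rack between -0.045 and -0.023 m and angle between each of cup_1, cup_2, cup_3, cup_4, hung_1, hung_2, hung_3's own z axis and vertical below 0.13 rad and linear speed of each of cup_1, cup_2, cup_3, cup_4, hung_1, hung_2, hung_3 below 0.02 m/s and y of each of cup_1, cup_2, cup_3, cup_4 in the frame of stop_fin above 0.015 m and z of cup_2 in the frame of rack between 0.03 and 0.045 m and x of cup_2 in the frame of rack between -0.045 and -0.023 m and z of cup_3 in the frame of rack between 0.03 and 0.045 m and x of cup_3 in the frame of rack between -0.045 and -0.023 m and z of cup_4 in the frame of rack between 0.03 and 0.045 m and x of cup_4 in the frame of rack between -0.045 and -0.023 m and z of hung_1 in the frame of rack between 0.03 and 0.045 m and x of hung_1 in the frame of rack between -0.045 and -0.023 m and distance of each of hung_1, hung_2, hung_3 from where it was at the start of the episode below 0.035 m and z of hung_2 in the frame of rack between 0.03 and 0.045 m and x of hung_2 in the frame of rack between -0.045 and -0.023 m and z of hung_3 in the frame of rack between 0.03 and 0.045 m and x of hung_3 in the frame of rack between -0.045 and -0.023 m); the robot touches nothing.
It fails at once if a grey cup is knocked off the rail (z of any of hung_1, hung_2, hung_3 in the frame of rack below 0.02 m or angle between any of hung_1, hung_2, hung_3's own z axis and vertical above 0.7 rad).
Of cup_1, cup_2, cup_3, cup_4 only 3 to 4 are there at a start; the rules pass over those that are not, and their reading is None.
At some moment in a run one of cup_1, cup_2, cup_3, cup_4 may be knocked a few centimetres aside while the robot is not near it.
It also fails if it takes over 208 s, if anything falls off the work surface, if the arm or the gripper's body presses on something with over 40 N, if the wrist force passes 120 N, or if a joint passes its speed limit or range.

## Working session

There is one attempt and no reset: what is moved stays moved. The work goes in short steps, Python scripts to look and compute and a tool call to move; the robot and the scene stay as the last step left them, time stands still between calls to the robot, and variables do not carry over. Pictures are saved under pics/ and viewed, and the job is handed in when it is done.

Besides the shell and the picture viewer there is one more tool, called in YAML: its name, and indented under it one key for each argument. send_rows: Moves the arm, as the interface text tells. Its arguments: {"type":"object","properties":{"commands":{"type":"array"}},"required":["commands"]}

```bash
mkdir -p pics; ls; cat > h.py <<'E'
import numpy as np, cv2
from cell import ctrl
def snap(n,f):
    im=ctrl.get_image(n); cv2.imwrite('pics/'+f+'.png',im[:,:,::-1]); return im
def ray(p,u,v):
    T=np.array(p['cam_to_world']); d=np.array([(u-p['cx'])/p['fx'],(v-p['cy'])/p['fy'],1.0])
    return T[:3,3], T[:3,:3]@d
def onz(p,u,v,z):
    o,d=ray(p,u,v); return o+d*(z-o[2])/d[2]
def proj(p,X):
    T=np.array(p['cam_to_world']); c=T[:3,:3].T@(np.array(X)-T[:3,3]); return p['fx']*c[0]/c[2]+p['cx'],p['fy']*c[1]/c[2]+p['cy']
E
python3 - <<'E'
from h import *
print(ctrl.read_state())
for n in ['side','top','wrist']:
    print(n,ctrl.camera_params(n)); snap(n,n+'0')
E
```

```text
pics
{'clock': 0.0, 'qpos': array([ 1.21016483,  0.62937024,  0.03844611,  1.51835873, -0.02700685,
        0.99628262, -0.02000074]), 'qd': array([-5.42711951e-04, -7.39993830e-05, -1.58182026e-03, -7.91056673e-05,
        5.82744545e-04, -3.20947320e-04,  1.19463587e-03]), 'tau': array([-8.72351825e-05, -5.63404691e+01,  1.22633614e+00, -1.93445206e+01,
        1.10692374e-02,  1.03214852e-02,  2.29120548e-05]), 'eef_pos': array([ 188.73222299, -621.37965366,  244.37646824]), 'tool_rot': array([ 3.14156985e+00,  1.90067739e-03, -1.27597247e+00]), 'force': array([-0.75691169,  0.32125566,  0.94002478]), 'torque': array([0.05259942, 0.01632384, 0.01442537]), 'width': 85.30164213953121}
side {'fx': 475.72802112083167, 'fy': 475.72802112083167, 'cx': 317.12755094063556, 'cy': 242.3622899411601, 'cam_to_world': array([[ 9.99873251e-01,  1.26587950e-02,  9.65595427e-03,
         5.32299216e+02],
       [-1.44090701e-03, -5.32048574e-01,  8.46712607e-01,
        -7.53077701e+02],
       [ 1.58557980e-02, -8.46619200e-01, -5.31962897e-01,
         5.58058281e+02],
       [ 0.00000000e+00, 
[... 295 characters left out ...]
  2.99773503e-03,  2.98598740e-02,
        -3.56384566e+01],
       [-3.00034075e-02, -1.20636857e-01, -9.92243188e-01,
         9.82439994e+02],
       [ 0.00000000e+00,  0.00000000e+00,  0.00000000e+00,
         1.00000000e+00]])}
wrist {'fx': 371.64829954431775, 'fy': 371.64829954431775, 'cx': 314.5427636656751, 'cy': 241.91167585869786, 'cam_to_world': array([[ 2.90392556e-01, -9.18814649e-01, -2.67304702e-01,
         2.56333016e+02],
       [-9.56905778e-01, -2.79377722e-01, -7.92427926e-02,
        -6.01209919e+02],
       [-1.86954012e-03,  2.78796931e-01, -9.60348258e-01,
         3.71284712e+02],
       [ 0.00000000e+00,  0.00000000e+00,  0.00000000e+00,
         1.00000000e+00]])}
```

View pics/top0.png

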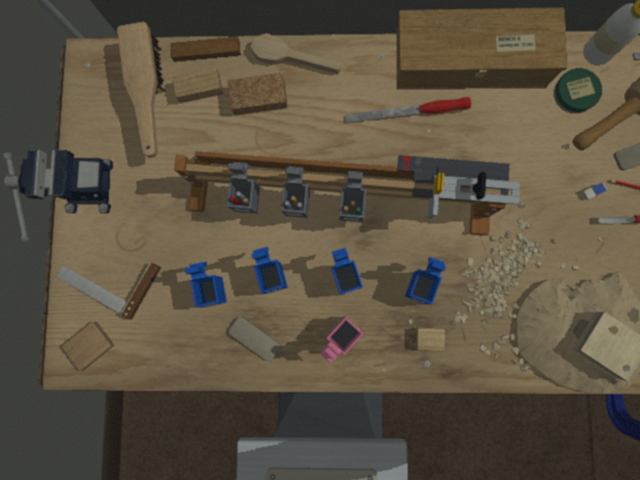

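View pics/side0.png

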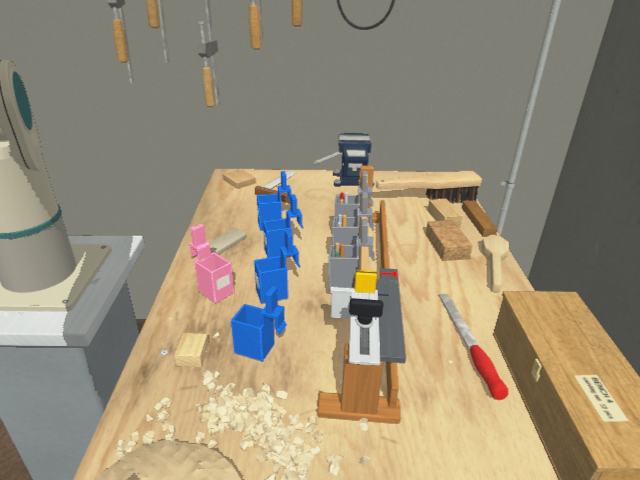

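View pics/wrist0.png

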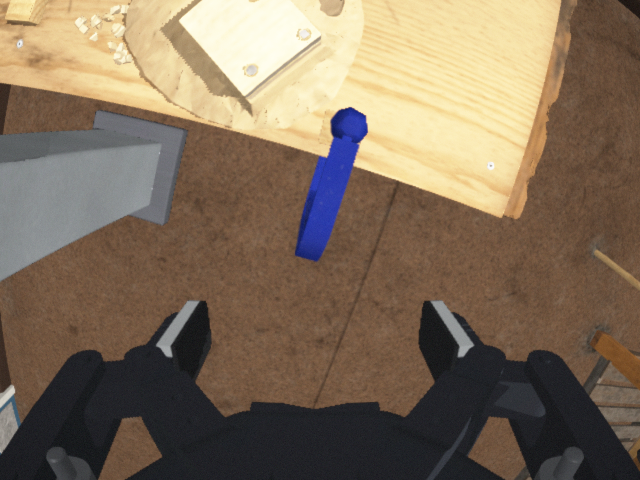

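```bash
python3 - <<'E'
import cv2
t=cv2.imread('pics/top0.png'); s=cv2.imread('pics/side0.png')
cv2.imwrite('pics/t_a.png',cv2.resize(t[140:245,165:365],None,fx=4,fy=4,interpolation=cv2.INTER_CUBIC))
cv2.imwrite('pics/t_b.png',cv2.resize(t[140:245,335:535],None,fx=4,fy=4,interpolation=cv2.INTER_CUBIC))
cv2.imwrite('pics/t_c.png',cv2.resize(t[235:370,175:455],None,fx=2.8,fy=2.8,interpolation=cv2.INTER_CUBIC))
cv2.imwrite('pics/s_a.png',cv2.resize(s[160:430,220:420],None,fx=2.2,fy=2.2,interpolation=cv2.INTER_CUBIC))
E
```

```text
(no output)
```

View pics/t_a.png

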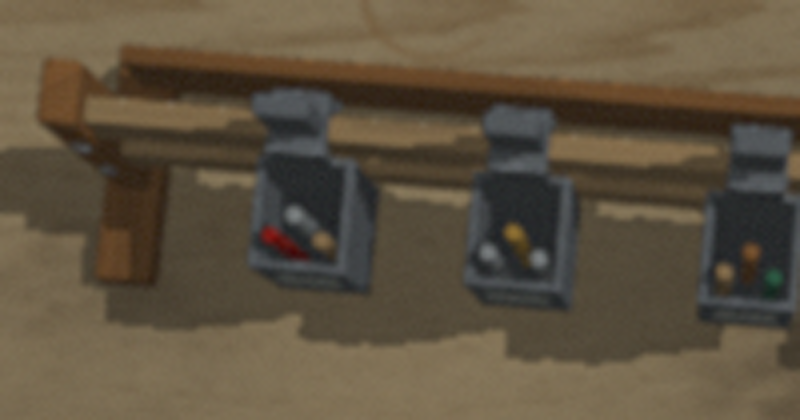

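View pics/t_b.png

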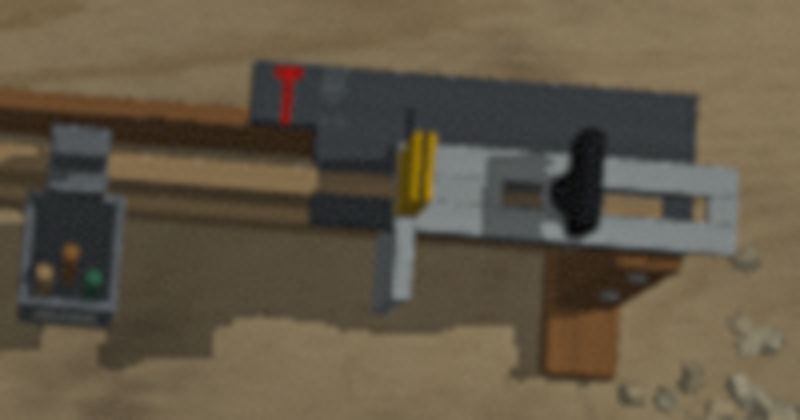

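View pics/t_c.png

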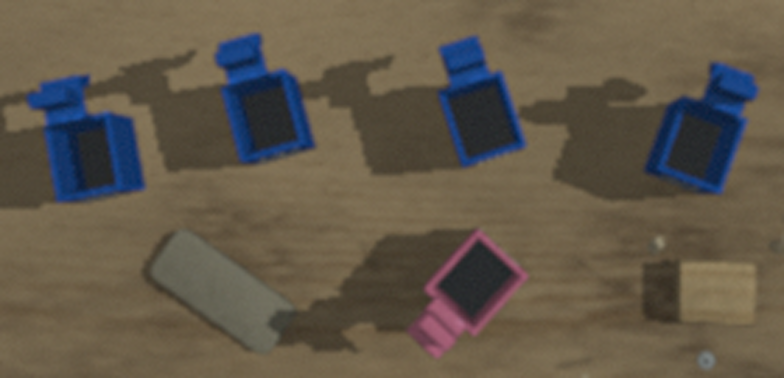

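View pics/s_a.png

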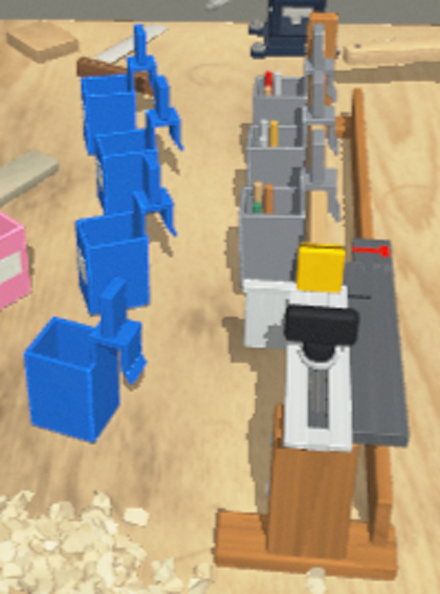

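```bash
cat > m0.py <<'E'
from h import *
pt=ctrl.camera_params('top'); ps=ctrl.camera_params('side')
def tri(a,b):
    o1,d1=ray(pt,*a);o2,d2=ray(ps,*b)
    A=np.stack([d1,-d2],1); k=np.linalg.lstsq(A,o2-o1,rcond=None)[0]
    return (o1+k[0]*d1+o2+k[1]*d2)/2, np.linalg.norm(o1+k[0]*d1-o2-k[1]*d2)
ta=lambda x,y:(165+(x+.5)/4-.5,140+(y+.5)/4-.5)
tb=lambda x,y:(335+(x+.5)/4-.5,140+(y+.5)/4-.5)
tc=lambda x,y:(175+(x+.5)/2.8-.5,235+(y+.5)/2.8-.5)
E
python3 - <<'E'
from m0 import *
np.set_printoptions(precision=1,suppress=True)
P=lambda n,q,z:print(n,onz(pt,*q,z))
P('railL',ta(150,113),125);P('railL2',ta(680,143),125);P('railmid',tb(200,172),125)
P('postL corner',ta(85,122),137);P('post r back',ta(85,62),137)
P('markT',tb(288,73),125);P('markB',tb(287,122),125);P('mark mid',tb(287,95),125)
P('fin top blk line?',tb(425,170),164); P('fin L',tb(413,170),164);P('wing',tb(588,180),167);P('wing',tb(588,140),167);P('wing',tb(585,225),167)
for n,q in dict(h1=(293,95),h2=(520,110),h3=(763,130)).items(): P(n+' fin top',ta(*q),167)
for n,c in dict(h1=[(268,152),(357,163),(253,262),(365,285)],h2=[(474,172),(573,180),(468,287),(570,300)],h3=[(708,190),(798,198),(700,315),(793,322)]).items():
    for q in c: P(n+' rim',ta(*q),107)
E
cat > blobs.py <<'E'
from m0 import *
def blue(im):
    h=cv2.cvtColor(im,cv2.COLOR_RGB2HSV); return cv2.inRange(h,(105,140,50),(130,255,255))
E
cat > cups.py <<'E'
from h import *
pt=ctrl.camera_params('top')
E
```

```text
railL [642.6 206.3 125. ]
railL2 [627.4 -26.8 125. ]
railmid [ 613.9 -113.5  125. ]
postL corner [635.4 231.2 137. ]
post r back [662.2 232.2 137. ]
markT [ 657.7 -152.3  125. ]
markB [ 635.8 -151.4  125. ]
mark mid [ 647.9 -151.6  125. ]
fin top blk line? [ 604.6 -202.4  164. ]
fin L [ 604.6 -197.5  164. ]
wing [ 599.2 -268.   167. ]
wing [ 616.  -268.6  167. ]
wing [ 580.4 -266.1  167. ]
h1 fin top [638.2 134.5 167. ]
h2 fin top [631.   39.3 167. ]
h3 fin top [621.7 -61.6 167. ]
h1 rim [629.3 157.7 107. ]
h1 rim [624.  117.6 107. ]
h1 rim [579.3 163.2 107. ]
h1 rim [568.6 113.  107. ]
h2 rim [619.5  65.1 107. ]
h2 rim [615.6  21.  107. ]
h2 rim [567.5  67.2 107. ]
h2 rim [561.5  22.  107. ]
h3 rim [610.6 -39.  107. ]
h3 rim [606.8 -78.8 107. ]
h3 rim [554.5 -35.3 107. ]
h3 rim [551.2 -76.1 107. ]
```

```bash
cat >> h.py <<'E'
def axes(s):
    from scipy.spatial.transform import Rotation as Ro
    r,p,y=s['tool_rot']; return Ro.from_euler('xyz',[r,p,y]).as_matrix()
def go(x,y,z,yaw=None):
    s=ctrl.read_state(); R=axes(s); d=R.T@(np.array([x,y,z])-s['eef_pos'])
    turn=0
    if yaw is not None: turn=-np.degrees((yaw-s['tool_rot'][2]+np.pi)%(2*np.pi)-np.pi)
    print('t %.1f pos %s rot %s F %s w %.1f'%(s['clock'],np.round(s['eef_pos'],1),np.round(s['tool_rot'],3),np.round(s['force'],1),s['width']))
    print('shift',np.round(d,1),'turn %.1f'%turn)
E
python3 -c "
from h import *
go(560,-120,380,-0.08)"
```

```text
t 0.1 pos [ 188.7 -621.5  244.6] rot [ 3.142e+00  1.000e-03 -1.276e+00] F [0.3 0.2 0.2] w 85.4
shift [-372.2 -501.  -134.9] turn -68.5
```

send_rows:
  commands:
    - [60,-372,-501,-135,-68.5]
    - [60,-372,-501,-135,-68.5]
    - [60,-372,-501,-135,-68.5]
    - [60,-372,-501,-135,-68.5]
    - [60,-372,-501,-135,-68.5]

```text
clock: 0.65
eef_pos: [335.0, -423.7, 298.4]
tool_rot: [-3.141, 0.001, -0.52]
force: [1.0, 0.0, 0.4]
width: 60.0
```

```bash
python3 -c "
from h import *
go(560,-120,380,-0.08)"
```

```text
t 0.7 pos [ 335.  -423.7  298.4] rot [-3.141e+00  1.000e-03 -5.200e-01] F [1.  0.  0.4] w 60.0
shift [  44.3 -375.4  -81.4] turn -25.2
```

send_rows:
  commands:
    - [60,44,-375,-81,-25.2]
    - [60,44,-375,-81,-25.2]
    - [60,44,-375,-81,-25.2]
    - [60,44,-375,-81,-25.2]
    - [60,44,-375,-81,-25.2]

```text
clock: 1.15
eef_pos: [479.9, -227.3, 351.0]
tool_rot: [-3.141, 0.001, -0.08]
force: [1.1, -1.2, 0.4]
width: 59.9
```

```bash
python3 -c "
from h import *
go(560,-120,380,-0.08)"
```

```text
t 1.1 pos [ 479.9 -227.3  351. ] rot [-3.141e+00  1.000e-03 -8.000e-02] F [ 1.1 -1.2  0.4] w 59.9
shift [  71.2 -113.4  -28.9] turn -0.0
```

send_rows:
  commands:
    - [60,71,-113,-29,0]
    - [60,71,-113,-29,0]
    - [60,71,-113,-29,0]
    - [60,71,-113,-29,0]
    - [60,71,-113,-29,0]

```text
clock: 1.65
eef_pos: [559.9, -119.7, 379.7]
tool_rot: [-3.141, 0.001, -0.078]
force: [-0.4, -0.7, -0.3]
width: 59.9
```

```bash
python3 -c "
from h import *
print(ctrl.camera_params('wrist')); snap('wrist','w1'); go(0,0,0)"
```

```text
{'fx': 371.64829954431775, 'fy': 371.64829954431775, 'cx': 314.5427636656751, 'cy': 241.91167585869786, 'cam_to_world': array([[ 9.96920634e-01, -7.50035214e-02, -2.28849443e-02,
         5.65289351e+02],
       [-7.84092459e-02, -9.57569609e-01, -2.77330911e-01,
        -4.92351267e+01],
       [-1.11313226e-03,  2.78271299e-01, -9.60501871e-01,
         5.06544996e+02],
       [ 0.00000000e+00,  0.00000000e+00,  0.00000000e+00,
         1.00000000e+00]])}
t 1.7 pos [ 559.2 -121.1  379.5] rot [ 3.141e+00  2.000e-03 -8.100e-02] F [ 0.1 -0.7 -0.1] w 60.0
shift [-566.4  -75.6  380.6] turn 0.0
```

View pics/w1.png

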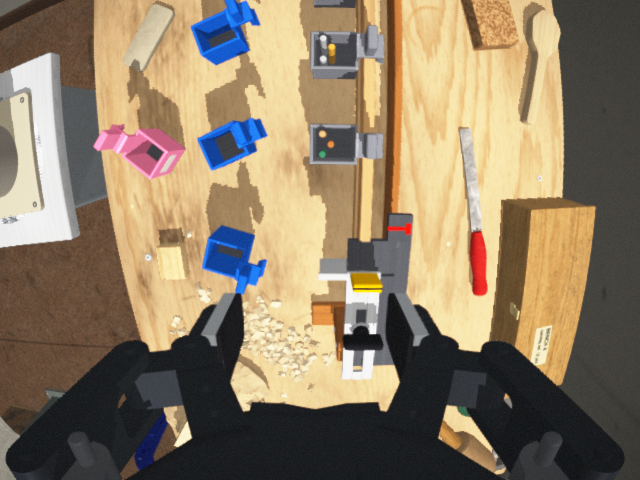

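```bash
cat >> h.py <<'E'
def wray(p,u,v):
    T=np.array(p['cam_to_world']); a=(u-p['cx'])/p['fx'];b=(v-p['cy'])/p['fy'];r=np.hypot(a,b)+1e-12
    d=np.array([np.sin(r)*a/r,np.sin(r)*b/r,np.cos(r)]); return T[:3,3],T[:3,:3]@d
def wz(p,u,v,z):
    o,d=wray(p,u,v); return o+d*(z-o[2])/d[2]
def mask(im,name):
    h=cv2.cvtColor(im,cv2.COLOR_RGB2HSV)
    if name=='yellow': return cv2.inRange(h,(20,150,100),(32,255,255))
    if name=='red': return cv2.inRange(h,(0,200,90),(4,255,255))|cv2.inRange(h,(176,200,90),(180,255,255))
    if name=='blue': return cv2.inRange(h,(105,140,40),(130,255,255))
E
python3 - <<'E'
from h import *
np.set_printoptions(precision=1,suppress=True)
p=ctrl.camera_params('wrist'); im=cv2.imread('pics/w1.png')[:,:,::-1].copy()
for c in ['yellow','red']:
    n,l,st,ce=cv2.connectedComponentsWithStats(mask(im,c))
    for i in range(1,n):
        if st[i,4]>8: print(c,st[i],ce[i], wz(p,*ce[i],164 if c=='yellow' else 125))
cv2.imwrite('pics/w1a.png',cv2.resize(im[200:390,290:430,::-1],None,fx=4,fy=3.1,interpolation=cv2.INTER_CUBIC)) if 0 else cv2.imwrite('pics/w1a.png',cv2.resize(im[205:355,300:430,::-1],None,fx=4,fy=4,interpolation=cv2.INTER_CUBIC))
E
```

```text
yellow [329  44   6   9  37] [331.5  47.4] [586.4  32.  164. ]
yellow [351 273  31  20 515] [365.7 282.1] [ 603.9 -195.6  164. ]
red [387 224  24  10 104] [401.5 228.2] [ 649.8 -153.2  125. ]
red [471 232  16  63 779] [478.  263.4] [ 742.9 -202.3  125. ]
```

View pics/w1a.png

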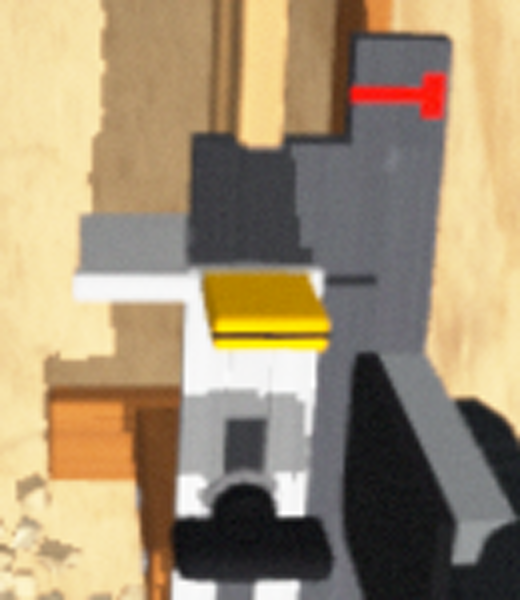

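```bash
python3 - <<'E'
from h import *
np.set_printoptions(precision=1,suppress=True)
p=ctrl.camera_params('wrist')
f=lambda x,y,z:print((x,y,z),wz(p,300+(x+.5)/4-.5,205+(y+.5)/4-.5,z))
f(213,337,164);f(328,335,164);f(269,335,164)
f(352,95,125);f(425,95,125);f(400,95,125)
f(178,565,167);f(330,565,167);f(252,565,167)
f(335,282,130);f(375,282,130)
f(262,10,125);f(262,140,125)
W=lambda u,v,z:print((u,v),wz(p,u,v,z))
W(371,0,125)
E
```

```text
(213, 337, 164) [ 590.6 -201.8  164. ]
(328, 335, 164) [ 619.9 -204.   164. ]
(269, 335, 164) [ 604.8 -202.5  164. ]
(352, 95, 125) [ 634.5 -152.2  125. ]
(425, 95, 125) [ 654.7 -153.8  125. ]
(400, 95, 125) [ 647.7 -153.2  125. ]
(178, 565, 167) [ 578.4 -266.6  167. ]
(330, 565, 167) [ 619.5 -271.1  167. ]
(252, 565, 167) [ 598.3 -268.6  167. ]
(335, 282, 130) [ 627.6 -203.5  130. ]
(375, 282, 130) [ 638.9 -204.5  130. ]
(262, 10, 125) [ 611.2 -127.4  125. ]
(262, 140, 125) [ 609.5 -162.8  125. ]
(371, 0) [634.3  93.3 125. ]
```

```bash
python3 - <<'E'
from h import *
np.set_printoptions(precision=1,suppress=True)
p=ctrl.camera_params('top'); g=cv2.imread('pics/top0.png',0)
L=cv2.createLineSegmentDetector().detect(g)[0][:,0]
for a in L:
    n=np.hypot(a[2]-a[0],a[3]-a[1])
    if n>25 and 140<a[1]<230 and 170<a[0]<540 and abs(a[3]-a[1])<abs(a[2]-a[0]):
        A=onz(p,a[0],a[1],125);B=onz(p,a[2],a[3],125); d=B-A
        print(a,A[:2],B[:2],'slope %.3f'%(d[0]/d[1]))
E
```

```text
[456.8 198.6 523.2 203.2] [ 585.  -236.9] [ 576.2 -349.3] slope 0.078
[474.5 177.2 443.1 175.5] [ 622.3 -268.3] [ 625.8 -214.6] slope 0.065
[515.5 181.4 487.9 178.8] [ 614.5 -338.1] [ 619.4 -291.2] slope 0.106
[227.  165.1 188.1 163.4] [647.2 162.5] [650.8 231.6] slope 0.053
[361.9 183.9 410.8 187.8] [612.  -74.1] [ 604.4 -158.4] slope 0.089
[340.6 192.  311.9 189.6] [597.7 -37.1] [602.3  12.8] slope 0.092
[246.8 174.9 284.4 176.8] [629.4 127. ] [625.4  60.9] slope 0.061
[301.9 179.7 344.4 180.7] [620.1  30.3] [617.8 -43.8] slope 0.031
[399.3 154.6 508.  162.9] [ 663.8 -139.6] [ 647.3 -326.7] slope 0.088
[176.8 170.  229.4 172.2] [639.  251.1] [634.4 157.8] slope 0.049
[409.4 180.  361.9 176.4] [ 618.3 -156.3] [625.2 -74.2] slope 0.084
[345.7 174.3 303.1 171.9] [629.2 -46.1] [634.   28.2] slope 0.064
[462.  220.3 428.  223.6] [ 547.1 -244.4] [ 541.7 -186.6] slope -0.095
[314.4 193.5 340.6 195.6] [595.4   8.3] [591.4 -37.1] slope 0.087
[289.5 221.8 258.1 226.5] [545.8  51.2] [537.9 105.7] slope -0.146
[284.4 169.4 246.9 167.1] [638.7  61.1] [643.3 127.1] slope 0.069
[427.2 222.3 394.4
[... 159 characters left out ...]
 [545.2 199.6] slope -0.111
[343.1 226.4 314.2 230.3] [537.5 -41.1] [530.7   8.6] slope -0.136
[469.4 202.3 440.6 200.7] [ 578.4 -258. ] [ 581.5 -208.9] slope 0.064
[428.2 198.1 399.4 197.3] [ 586.1 -187.9] [ 587.9 -138.5] slope 0.036
[409.4 191.5 361.9 187.7] [ 597.9 -155.9] [605.2 -74.1] slope 0.090
[195.6 178.5 226.9 179.4] [623.5 217.3] [621.5 162. ] slope 0.036
[228.1 176.8 196.9 174.4] [626.2 159.9] [630.9 215.3] slope 0.086
[368.1 191.7 409.4 194.9] [598.  -84.8] [ 591.9 -155.8] slope 0.086
[284.3 181.2 258.1 179.5] [617.6  61. ] [621. 107.] slope 0.074
[340.6 185.7 314.4 184. ] [608.9 -37.2] [612.2   8.4] slope 0.073
[398.2 197.2 368.1 194.5] [ 588.  -136.5] [593.1 -84.7] slope 0.099
```

```bash
python3 -c "
from h import *
go(604.7,-202.5,220,-0.088)"
```

```text
t 1.7 pos [ 559.2 -121.1  379.5] rot [ 3.141e+00  2.000e-03 -8.100e-02] F [ 0.1 -0.7 -0.1] w 60.0
shift [ 52.3  77.4 159.4] turn 0.4
```

send_rows:
  commands:
    - [60,52.3,77.4,110,0.4]
    - [60,52.3,77.4,160,0.4]
    - [60,52.3,77.4,160,0.4]
    - [60,52.3,77.4,160,0.4]
    - [60,52.3,77.4,160,0.4]

```text
clock: 2.2
eef_pos: [600.2, -207.1, 213.4]
tool_rot: [3.141, 0.013, -0.094]
force: [-0.6, -0.1, 0.2]
width: 60.2
```

```bash
python3 -c "
from h import *
snap('wrist','w2'); go(604.7,-202.5,150,-0.088)"
```

```text
t 2.2 pos [ 601.9 -205.2  216.6] rot [ 3.141  0.008 -0.092] F [0.1 0.3 0. ] w 59.7
shift [ 3.  -2.9 66.6] turn -0.3
```

View pics/w2.png

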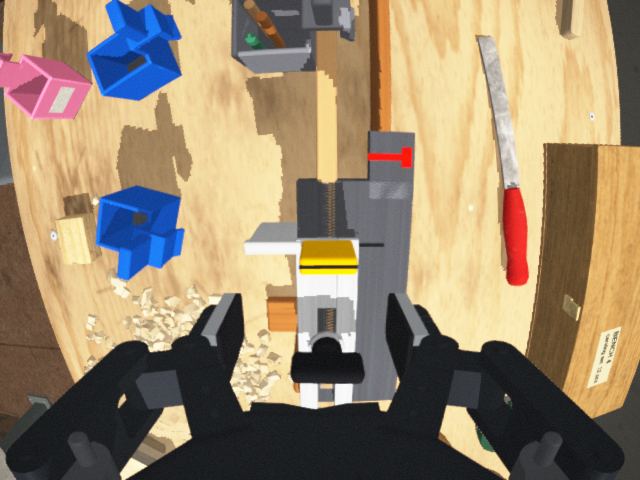

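send_rows:
  commands:
    - [60,3,-2.9,10,-0.2]
    - [60,3,-2.9,35,-0.2]
    - [60,3,-2.9,55,-0.2]
    - [60,3,-2.9,66,-0.2]
    - [60,3,-2.9,66,-0.2]

```text
clock: 2.75
eef_pos: [604.2, -201.9, 150.4]
tool_rot: [-3.141, 0.009, -0.088]
force: [0.0, 0.1, 0.1]
width: 59.9
```

```bash
python3 -c "
from h import *
np.set_printoptions(precision=1,suppress=True)
p=ctrl.camera_params('wrist');im=snap('wrist','w3'); go(604.7,-202.5,150,-0.088)
"
```

```text
t 2.8 pos [ 604.9 -202.1  151.4] rot [ 3.1  0.  -0.1] F [ 0.4  0.2 -0.1] w 59.8
shift [-0.2  0.4  1.4] turn -0.0
```

View pics/w3.png

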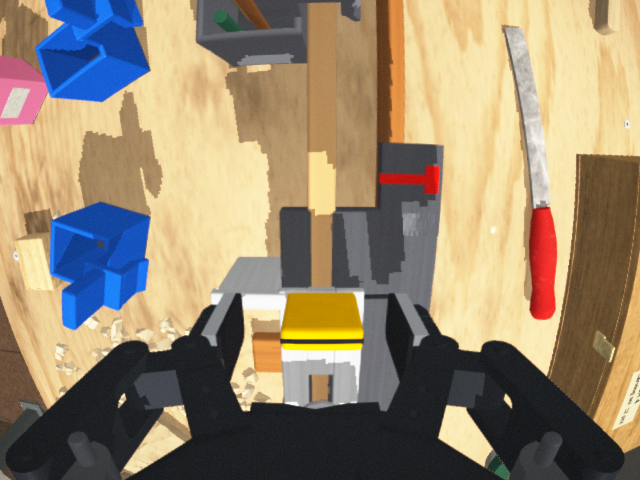

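send_rows:
  commands:
    - [20,0,0,1,0]
    - [20,0,0,1,0]
    - [20,0,0,1,0]
    - [20,0,0,1,0]
    - [20,0,0,1,0]

```text
clock: 3.3
eef_pos: [606.8, -202.2, 152.1]
tool_rot: [3.141, 0.003, -0.088]
force: [2.0, 1.3, 6.1]
width: 29.2
```

```bash
python3 -c "
from h import *
go(604.7+53.5*.0879,-202.5+53.5*.996,150,-0.088)
"
```

```text
t 3.3 pos [ 606.8 -202.2  152.1] rot [ 3.141e+00  3.000e-03 -8.800e-02] F [2.  1.3 6.1] w 29.2
shift [ -2.1 -53.    2.1] turn -0.0
```

send_rows:
  commands:
    - [20,0,-12,0,0]
    - [20,0,-28,0,0]
    - [20,0,-44,0,0]
    - [20,0,-53,0,0]
    - [20,0,-53,0,0]

```text
clock: 3.8
eef_pos: [611.4, -149.7, 152.2]
tool_rot: [3.14, 0.003, -0.088]
force: [1.1, -1.6, 0.3]
width: 28.5
```

```bash
cat > w.py <<'E'
from h import *
import sys
np.set_printoptions(precision=1,suppress=True)
s=ctrl.read_state();p=ctrl.camera_params('wrist');im=snap('wrist',sys.argv[1])
go(*s['eef_pos'])
x0,y0,x1,y1,k=map(int,sys.argv[2:7])
cv2.imwrite('pics/'+sys.argv[1]+'z.png',cv2.resize(im[y0:y1,x0:x1,::-1],None,fx=k,fy=k,interpolation=cv2.INTER_CUBIC))
np.save('pics/'+sys.argv[1]+'.npy',p,allow_pickle=True)
E
python3 w.py w4 220 130 460 330 3
```

```text
t 3.9 pos [ 611.4 -149.7  152.2] rot [ 3.1  0.  -0.1] F [0.9 0.1 0.3] w 29.0
shift [ 0.  0. -0.] turn 0.0
```

View pics/w4.png

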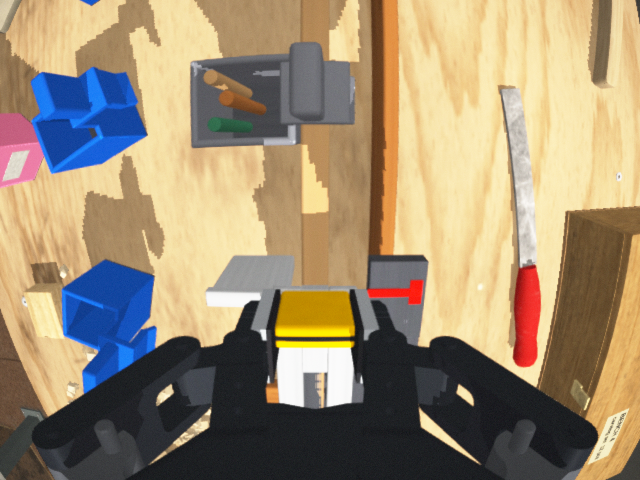

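```bash
python3 - <<'E'
from h import *
p=np.load('pics/w4.npy',allow_pickle=True).item()
im=cv2.imread('pics/w4.png')[:,:,::-1].copy()
e=np.array([.0879,.996])
M=[wz(p,u,293,125)[:2] for u in (372,395,405)]; F=[wz(p,u,v,164)[:2] for u,v in((275,340.5),(315,341.3),(352,341))]
print(M,F); print([ (F[1]-m)@e for m in M],[f@e for f in F])
E
```

```text
[array([ 637.37334495, -150.24390473]), array([ 648.09681791, -151.3750401 ]), array([ 652.84726381, -151.89692142])] [array([ 597.09627527, -148.03012117]), array([ 611.42153442, -149.45127259]), array([ 624.68144451, -150.60959544])]
[np.float64(-1.4917025293852064), np.float64(-1.3076849796012895), np.float64(-1.2054553810566397)] [np.float64(-94.9532380880905), np.float64(-95.10951462371564), np.float64(-95.09765808165382)]
```

View pics/w4z.png

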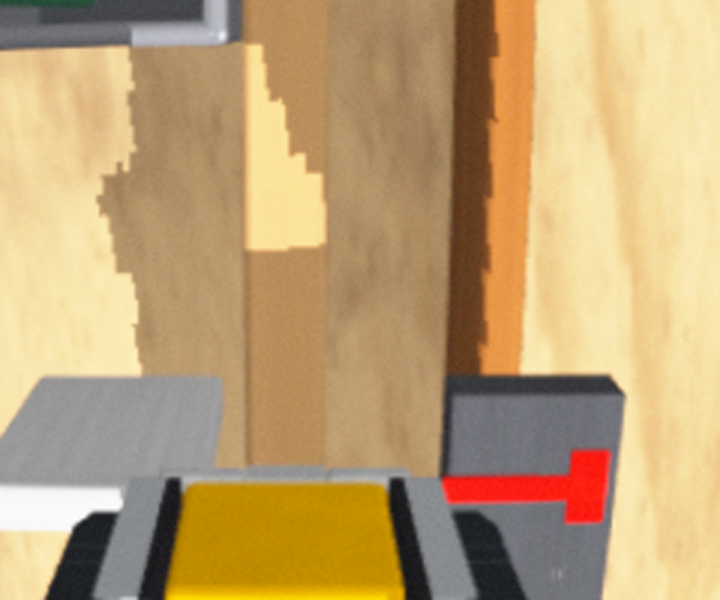

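send_rows:
  commands:
    - [20,0,-1.4,0,0]
    - [20,0,-1.4,0,0]
    - [20,0,-1.4,0,0]
    - [60,0,-1.4,0,0]
    - [60,0,-1.4,0,0]

```text
clock: 4.35
eef_pos: [611.2, -146.7, 152.0]
tool_rot: [-3.141, 0.004, -0.088]
force: [0.3, -0.1, 0.3]
width: 57.2
```

send_rows:
  commands:
    - [60,0,0,0,0]
    - [60,0,0,-20,0]
    - [60,0,0,-50,0]
    - [60,0,60,-80,0]
    - [60,0,60,-80,0]

```text
clock: 4.85
eef_pos: [606.9, -210.9, 234.6]
tool_rot: [3.139, 0.0, -0.091]
force: [0.1, -0.4, 0.0]
width: 59.7
```

```bash
python3 w.py w5 220 100 460 300 3; python3 -c "
from h import *
im=snap('top','top1');cv2.imwrite('pics/t1a.png',cv2.resize(im[140:245,335:535,::-1],None,fx=4,fy=4,interpolation=cv2.INTER_CUBIC))"
```

```text
t 4.9 pos [ 606.3 -213.5  234.6] rot [ 3.1  0.  -0.1] F [-0.3 -2.2  0.8] w 59.9
shift [ 0.3 -2.6 -0.1] turn 0.0
```

View pics/w5.png

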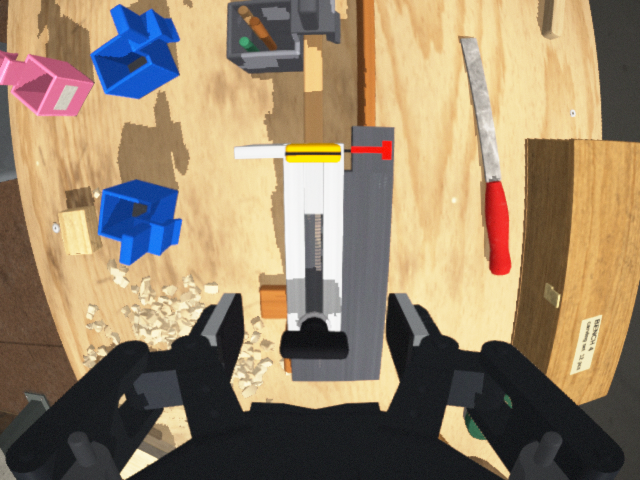

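View pics/t1a.png

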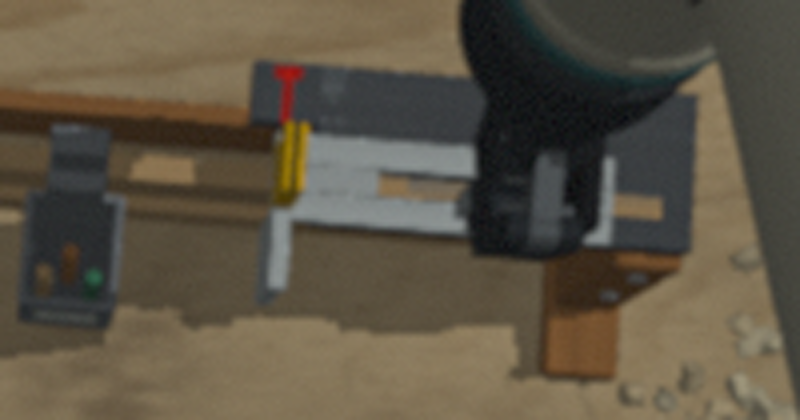

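```bash
python3 - <<'E'
from h import *
np.set_printoptions(precision=1,suppress=True)
p=np.load('pics/w5.npy',allow_pickle=True).item();pt=ctrl.camera_params('top')
e=np.array([.0879,.996])
m=wz(p,370,150.3,125)[:2]; f=wz(p,314,153,164)[:2]; s=wz(p,347,150.8,130)[:2]
print(m,f,s,(f-m)@e,(s-m)@e)
t=lambda x,y,z:onz(pt,335+(x+.5)/4-.5,140+(y+.5)/4-.5,z)[:2]
m=t(287.5,95,125);
for x in(294,297): f=t(x,162,164);print(m,f,(f-m)@e)
for u in(282,314,347): print(wz(p,u,352,167))
E
python3 -c "
import cv2;im=cv2.imread('pics/w5.png');cv2.imwrite('pics/w5b.png',cv2.resize(im[280:400,260:380],None,fx=4,fy=4,interpolation=cv2.INTER_CUBIC))"
```

```text
[ 647.3 -152.1] [ 612.  -149.2] [ 632.2 -151.1] -0.2493307379033278 -0.361547455640758
[ 647.9 -151.9] [ 608.3 -148.7] -0.34208458928530255
[ 647.9 -151.9] [ 608.3 -149.9] -1.5724110101387478
[ 581.4 -265.7  167. ]
[ 601.1 -267.3  167. ]
[ 621.4 -269.3  167. ]
```

View pics/w5b.png

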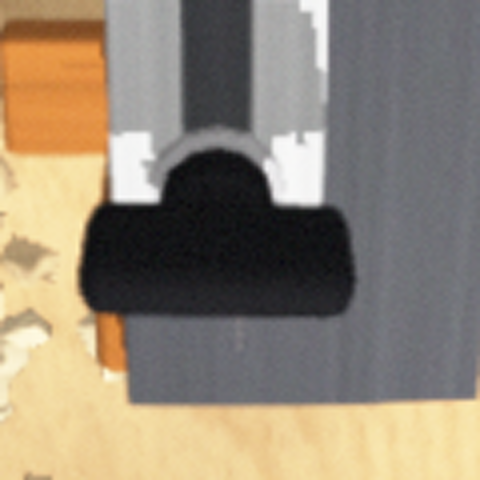

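```bash
python3 -c "
from h import *
go(600,-268,215,1.483)"
```

```text
t 5.0 pos [ 606.1 -210.6  233.1] rot [ 3.14e+00  2.00e-03 -9.30e-02] F [ 0.9 -0.7  0.1] w 60.1
shift [-0.7 57.7 18.2] turn -90.3
```

send_rows:
  commands:
    - [60,-0.7,30,0,-90]
    - [60,-0.7,57,0,-90]
    - [60,-0.7,57,0,-90]
    - [60,-0.7,57,0,-90]
    - [60,-0.7,57,0,-90]

```text
clock: 5.45
eef_pos: [599.9, -265.1, 232.0]
tool_rot: [-3.136, 0.003, 0.67]
force: [-0.3, -0.3, -0.1]
width: 60.2
```

```bash
python3 -c "
from h import *
go(600,-268,215,1.483)"
```

```text
t 5.5 pos [ 599.9 -265.1  232. ] rot [-3.136e+00  3.000e-03  6.700e-01] F [-0.3 -0.3 -0.1] w 60.2
shift [-1.6  2.4 17. ] turn -46.6
```

send_rows:
  commands:
    - [60,-1.6,2.4,10,-46.6]
    - [60,-1.6,2.4,17,-46.6]
    - [60,-1.6,2.4,17,-46.6]
    - [60,-1.6,2.4,17,-46.6]
    - [60,-1.6,2.4,17,-46.6]

```text
clock: 5.95
eef_pos: [599.8, -265.5, 213.9]
tool_rot: [-3.134, -0.004, 1.421]
force: [0.1, -0.2, 0.7]
width: 59.9
```

send_rows:
  commands:
    - [60,0,0,0,-4.5]
    - [60,0,0,0,-4.5]

```text
clock: 6.15
eef_pos: [599.5, -263.1, 212.7]
tool_rot: [-3.133, -0.007, 1.502]
force: [-0.3, -0.1, -0.3]
width: 60.1
```

```bash
python3 w.py w6 220 100 460 300 3;python3 -c "
from h import *
go(600,-268,157,1.483)"
```

```text
t 6.2 pos [ 599.7 -263.6  213. ] rot [-3.1 -0.   1.5] F [ 0.3 -0.4 -1.1] w 59.7
shift [ 0.5 -0.1  0.3] turn 0.0
t 6.2 pos [ 599.7 -263.6  213. ] rot [-3.133 -0.007  1.499] F [ 0.3 -0.4 -1.1] w 59.7
shift [-4.7  1.1 55.9] turn 0.9
```

View pics/w6.png

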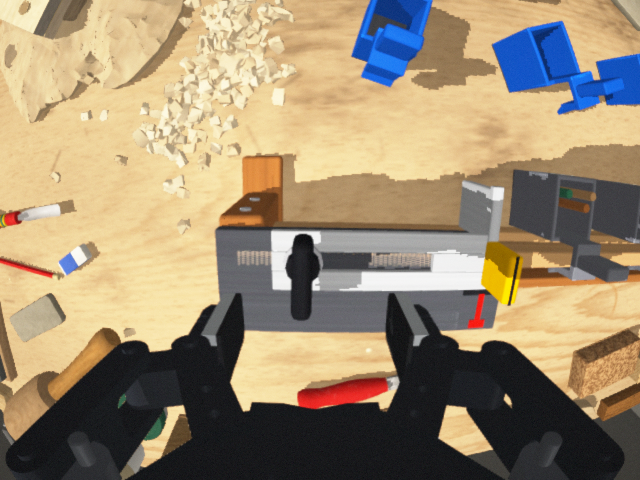

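```bash
python3 - <<'E'
from h import *
np.set_printoptions(precision=1,suppress=True)
p=np.load('pics/w6.npy',allow_pickle=True).item()
for q in((302.5,240),(301,318),(302,278)): print(wz(p,*q,167))
s=ctrl.read_state();print(s['eef_pos'])
E
python3 -c "
import cv2;im=cv2.imread('pics/w6.png');cv2.imwrite('pics/w6b.png',cv2.resize(im[220:340,240:370],None,fx=4,fy=4,interpolation=cv2.INTER_CUBIC))"
```

```text
[ 576.9 -267.2  167. ]
[ 618.9 -271.3  167. ]
[ 596.5 -269.   167. ]
[ 599.7 -263.6  213. ]
```

View pics/w6b.png

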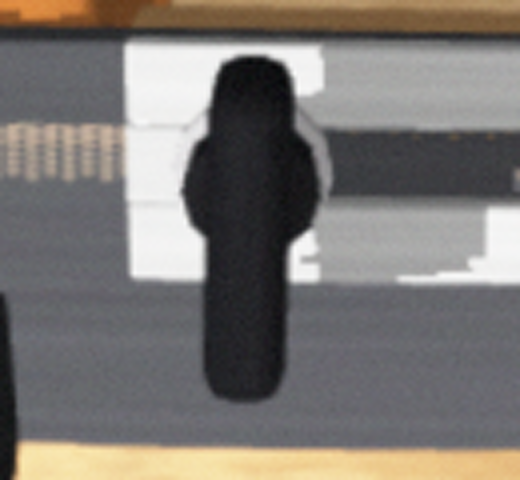

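```bash
python3 -c "
from h import *
go(598.8,-268.6,157,1.483)"
```

```text
t 6.2 pos [ 599.7 -263.6  213. ] rot [-3.133 -0.007  1.499] F [ 0.3 -0.4 -1.1] w 59.7
shift [-5.4 -0.  55.9] turn 0.9
```

send_rows:
  commands:
    - [60,-5,0,15,0.9]
    - [60,-5.4,0,35,0.9]
    - [60,-5.4,0,52,0.9]
    - [60,-5.4,0,56,0.9]
    - [60,-5.4,0,56,0.9]

```text
clock: 6.7
eef_pos: [598.3, -268.2, 155.7]
tool_rot: [-3.131, -0.007, 1.483]
force: [-0.3, 0.2, -0.0]
width: 59.7
```

```bash
python3 w.py w7 220 200 460 400 3;python3 -c "
from h import *
go(598.8,-268.6,157,1.483)"
```

```text
t 6.8 pos [ 598.9 -268.3  156.7] rot [-3.1 -0.   1.5] F [-0.1 -1.1  0.2] w 60.3
shift [ 0.  -0.7  1. ] turn 0.0
t 6.8 pos [ 598.9 -268.3  156.7] rot [-3.133 -0.007  1.483] F [-0.1 -1.1  0.2] w 60.3
shift [-0.3 -0.1 -0.3] turn 0.0
```

View pics/w7.png

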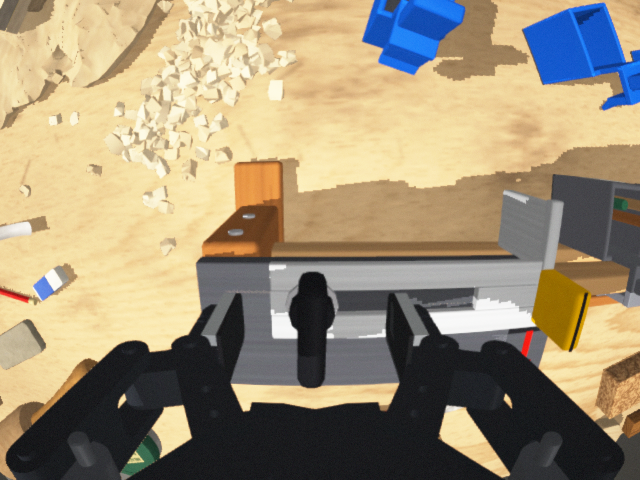

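Bar is centred between the jaws at (312,330). Grip and turn.

send_rows:
  commands:
    - [3,0,0,0,0]
    - [3,0,0,0,0]
    - [3,0,0,0,0]
    - [3,0,0,0,0]
    - [3,0,0,0,0]

```text
clock: 7.25
eef_pos: [599.5, -269.6, 158.7]
tool_rot: [-3.135, -0.005, 1.482]
force: [-2.1, -1.6, 7.8]
width: 9.8
```

send_rows:
  commands:
    - [3,0,0,0,0]
    - [3,0,0,0,6]
    - [3,0,0,0,13]
    - [3,0,0,0,20]
    - [3,0,0,0,26]

```text
clock: 7.75
eef_pos: [599.8, -268.9, 158.8]
tool_rot: [-3.134, -0.002, 1.024]
force: [0.5, 0.6, -0.6]
width: 9.6
```

send_rows:
  commands:
    - [3,0,0,0,7]
    - [3,0,0,0,14]
    - [3,0,0,0,21]
    - [3,0,0,0,28]
    - [3,0,0,0,34]

```text
clock: 8.25
eef_pos: [600.4, -268.4, 158.8]
tool_rot: [-3.134, 0.001, 0.427]
force: [1.5, 0.6, -2.0]
width: 9.7
```

send_rows:
  commands:
    - [3,0,0,0,7]
    - [3,0,0,0,14]
    - [3,0,0,0,20]
    - [3,0,0,0,24]
    - [3,0,0,0,24]

```text
clock: 8.75
eef_pos: [601.0, -268.2, 158.8]
tool_rot: [-3.136, 0.003, 0.008]
force: [1.9, -0.8, -2.1]
width: 9.8
```

send_rows:
  commands:
    - [60,0,0,0,0]
    - [60,0,0,0,0]
    - [60,0,0,0,0]
    - [60,0,0,-20,0]
    - [60,0,0,-45,0]

```text
clock: 9.25
eef_pos: [600.0, -268.2, 203.0]
tool_rot: [-3.134, 0.006, 0.009]
force: [0.9, -1.1, 0.3]
width: 60.0
```

```bash
python3 -c "
from h import *
go(540,-40,400,-0.088)"
```

```text
t 9.2 pos [ 600.  -268.2  203. ] rot [-3.134  0.006  0.009] F [ 0.9 -1.1  0.3] w 60.0
shift [ -59.2 -230.2 -194.9] turn 5.5
```

send_rows:
  commands:
    - [60,-30,-80,-100,5.5]
    - [60,-59,-160,-195,5.5]
    - [60,-59,-160,-195,5.5]
    - [60,-59,-160,-195,5.5]
    - [60,-59,-160,-195,5.5]

```text
clock: 9.75
eef_pos: [541.9, -114.2, 394.4]
tool_rot: [-3.135, 0.007, -0.086]
force: [1.3, 0.4, 0.5]
width: 60.1
```

send_rows:
  commands:
    - [60,0,-15,0,0]
    - [60,0,-15,0,0]
    - [60,0,-15,0,0]

```text
clock: 10.05
eef_pos: [542.7, -100.4, 393.4]
tool_rot: [-3.136, 0.009, -0.087]
force: [-0.6, -0.8, -0.3]
width: 59.9
```

```bash
python3 w.py w8 170 0 410 240 3
```

```text
t 10.1 pos [ 542.6 -101.1  392.9] rot [-3.1  0.  -0.1] F [-0.4 -1.4 -1.2] w 60.0
shift [ 0.  -0.7 -0.5] turn 0.0
```

View pics/w8.png

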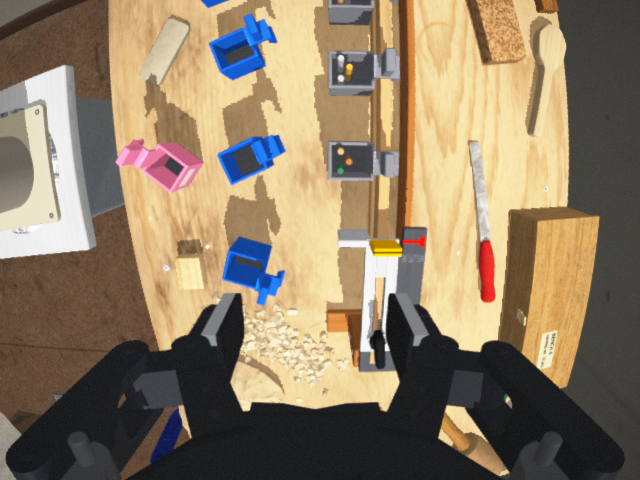

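```bash
python3 -c "
from h import *
im=snap('top','top2')
for i,(x,y) in enumerate([(180,240),(245,240),(320,240),(400,250)]):
    pass
a=np.hstack([cv2.resize(im[y:y+60,x:x+60,::-1],None,fx=6.5,fy=6.5,interpolation=cv2.INTER_CUBIC) for x,y in [(178,252),(242,240)]])
b=np.hstack([cv2.resize(im[y:y+60,x:x+60,::-1],None,fx=6.5,fy=6.5,interpolation=cv2.INTER_CUBIC) for x,y in [(318,240),(396,250)]])
cv2.imwrite('pics/t2a.png',a);cv2.imwrite('pics/t2b.png',b)
"
```

```text
(no output)
```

View pics/t2a.png

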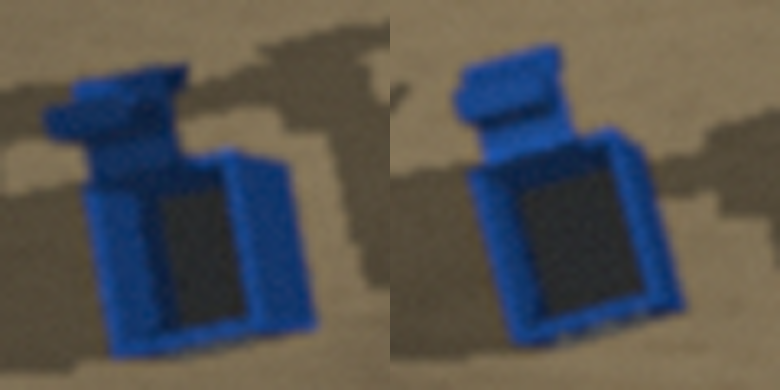

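View pics/t2b.png

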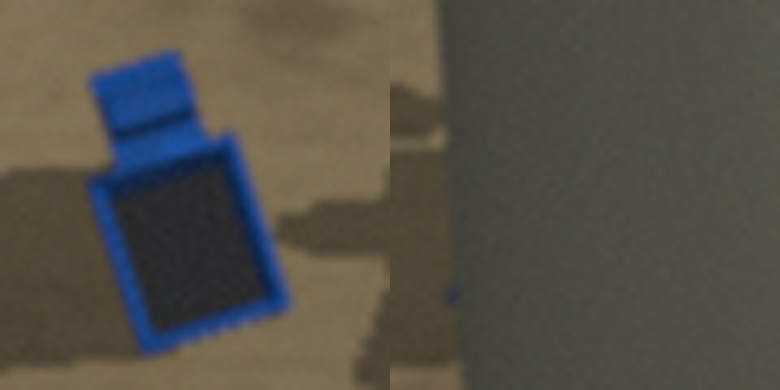

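```bash
python3 -c "
from m0 import *
np.set_printoptions(precision=1,suppress=True)
print(onz(pt,*tc(733,80),130), onz(pt,*tc(695,142),70))
print(onz(pt,*tc(467,55),130), onz(pt,*tc(483,119),70))
p=np.load('pics/w8.npy',allow_pickle=True).item()
print(wz(p,272,293,130),wz(p,247,262,70))
go(490,-201,215,-0.4)
"
```

```text
[ 473.2 -198.2  130. ] [ 438.2 -184.4   70. ]
[488.7 -38.2 130. ] [453.1 -48.6  70. ]
[ 482.4 -197.8  130. ] [ 444.8 -177.6   70. ]
t 10.2 pos [ 542.6 -101.3  392.7] rot [-3.1  0.  -0.1] F [ 0.1 -0.2  0.4] w 59.9
shift [-41.7 105.  177.5] turn 17.8
```

send_rows:
  commands:
    - [60,-20,35,50,19]
    - [60,-40,70,100,19]
    - [60,-58,103,150,19]
    - [60,-58,103,178,19]
    - [60,-58,103,178,19]

```text
clock: 10.65
eef_pos: [468.5, -200.5, 209.5]
tool_rot: [3.141, 0.022, -0.426]
force: [-0.8, 0.9, 0.1]
width: 60.1
```

send_rows:
  commands:
    - [60,0,0,0,0]
    - [60,0,0,0,0]

```text
clock: 10.85
eef_pos: [467.6, -201.5, 208.4]
tool_rot: [3.141, 0.025, -0.429]
force: [0.1, 0.3, 0.9]
width: 60.5
```

```bash
python3 w.py w9 200 200 440 400 3
```

```text
t 10.9 pos [ 468.9 -201.   209.5] rot [ 3.1  0.  -0.4] F [-0.6 -0.5  0. ] w 59.5
shift [-1.   1.1  1.1] turn 0.0
```

View pics/w9z.png

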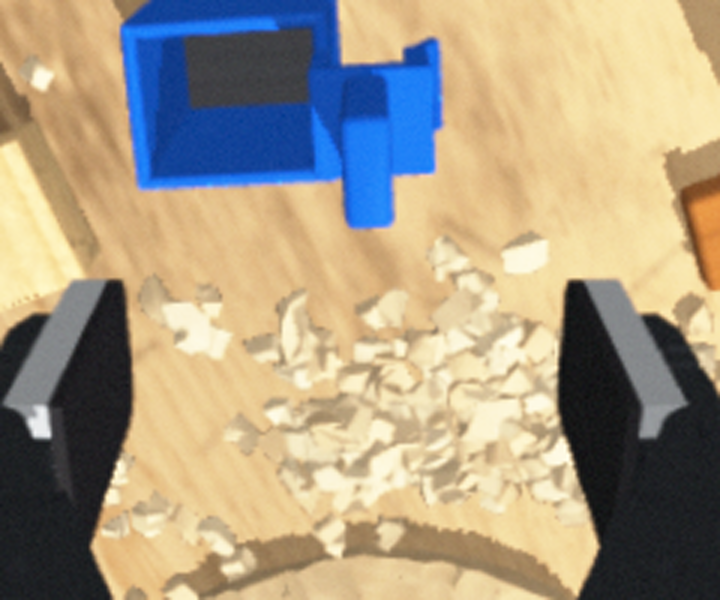

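```bash
cat > px.py <<'E'
from h import *
import sys
np.set_printoptions(precision=1,suppress=True)
def P(name,pts,x0=200,y0=200,k=3):
    p=np.load('pics/'+name+'.npy',allow_pickle=True).item(); out=[]
    for x,y,z in pts:
        w=wz(p,x0+(x+.5)/k-.5,y0+(y+.5)/k-.5,z); out.append(w); print((x,y,z),w)
    return out
E
python3 -c "
from px import *
P('w9',[(343,143,130),(390,143,130),(345,225,130),(393,225,130),(343,100,130),(122,30,70),(322,25,70),(142,187,70),(340,180,70),(345,75,94)])
print(ctrl.camera_params('wrist')['cam_to_world'])
"
```

```text
(343, 143, 130) [ 468.6 -193.5  130. ]
(390, 143, 130) [ 476.9 -197.2  130. ]
(345, 225, 130) [ 461.9 -209.1  130. ]
(393, 225, 130) [ 470.6 -212.9  130. ]
(343, 100, 130) [ 472.2 -185.7  130. ]
(122, 30, 70) [ 421.8 -160.9   70. ]
(322, 25, 70) [ 467.3 -180.4   70. ]
(142, 187, 70) [ 407.6 -199.3   70. ]
(340, 180, 70) [ 454.8 -218.1   70. ]
(345, 75, 94) [ 470.1 -189.    94. ]
[[   0.9   -0.4   -0.1  500.6]
 [  -0.4   -0.9   -0.2 -137.8]
 [  -0.     0.3   -1.   336.3]
 [   0.     0.     0.     1. ]]
```

```bash
python3 -c "
from h import *
go(470.7,-201,110,-0.395)"
```

```text
t 10.9 pos [ 468.9 -201.   209.5] rot [ 3.142  0.022 -0.427] F [-0.6 -0.5  0. ] w 59.5
shift [ 3.8 -0.7 99.4] turn -1.8
```

send_rows:
  commands:
    - [60,2,-0.7,20,-1.8]
    - [60,2,-0.7,45,-1.8]
    - [60,3,-0.7,65,-1.8]
    - [60,3,-0.7,65,-1.8]
    - [60,3,-0.7,65,-1.8]

```text
clock: 11.4
eef_pos: [471.9, -200.8, 145.5]
tool_rot: [-3.141, 0.02, -0.395]
force: [0.2, -0.8, 1.4]
width: 59.8
```

```bash
python3 w.py w10 200 200 440 400 3; python3 -c "
from h import *
go(470.7,-201,110,-0.395)"
```

```text
t 11.4 pos [ 472.1 -201.   145.9] rot [-3.1  0.  -0.4] F [0.1 0.  0.4] w 60.2
shift [-0.3 -0.1  0.4] turn 0.0
t 11.4 pos [ 472.1 -201.   145.9] rot [-3.141  0.019 -0.395] F [0.1 0.  0.4] w 60.2
shift [-0.6  0.6 35.9] turn -0.0
```

View pics/w10z.png

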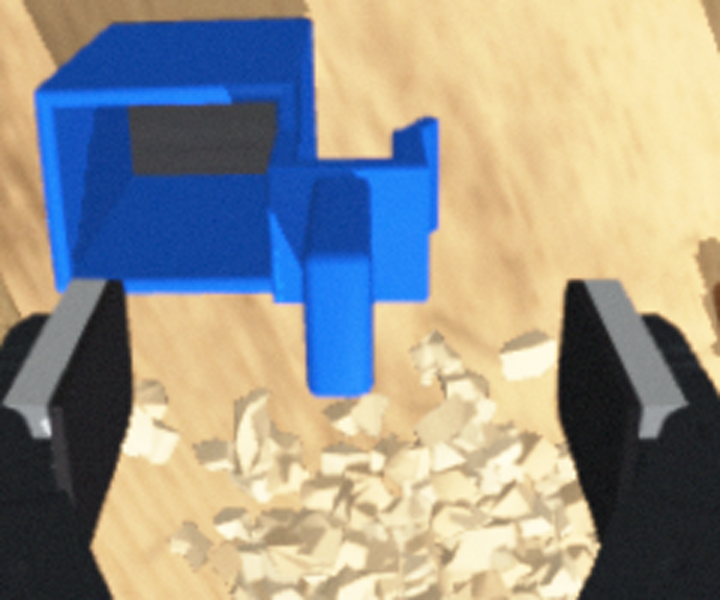

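```bash
python3 -c "
from px import *
a=P('w10',[(306,257,130),(371,255,130),(307,392,130),(372,392,130),(40,95,70),(58,288,70)])
print(np.mean(a[:4],0))
"
```

```text
(306, 257, 130) [ 470.6 -188.9  130. ]
(371, 255, 130) [ 479. -192.  130.]
(307, 392, 130) [ 462.2 -208.7  130. ]
(372, 392, 130) [ 470.9 -212.2  130. ]
(40, 95, 70) [ 422.9 -160.9   70. ]
(58, 288, 70) [ 407.5 -198.6   70. ]
[ 470.7 -200.4  130. ]
```

send_rows:
  commands:
    - [60,-0.6,0,15,0]
    - [60,-0.6,0,30,0]
    - [60,-0.6,0,36,0]
    - [60,-0.6,0,36,0]
    - [3,-0.6,0,36,0]

```text
clock: 11.95
eef_pos: [471.6, -200.7, 110.8]
tool_rot: [-3.141, 0.017, -0.395]
force: [-0.4, -0.4, -0.3]
width: 46.8
```

send_rows:
  commands:
    - [3,0,0,0,0]
    - [3,0,0,0,0]
    - [3,0,0,0,0]
    - [3,0,0,0,0]
    - [3,0,0,0,0]

```text
clock: 12.45
eef_pos: [472.1, -200.9, 111.5]
tool_rot: [-3.141, 0.016, -0.395]
force: [-1.3, 0.1, 6.4]
width: 9.4
```

```bash
python3 w.py w11 200 200 440 400 3
```

```text
t 12.5 pos [ 472.1 -200.9  111.5] rot [-3.1  0.  -0.4] F [-0.3 -0.3  6.3] w 9.2
shift [-0. -0. -0.] turn 0.0
```

View pics/w11.png

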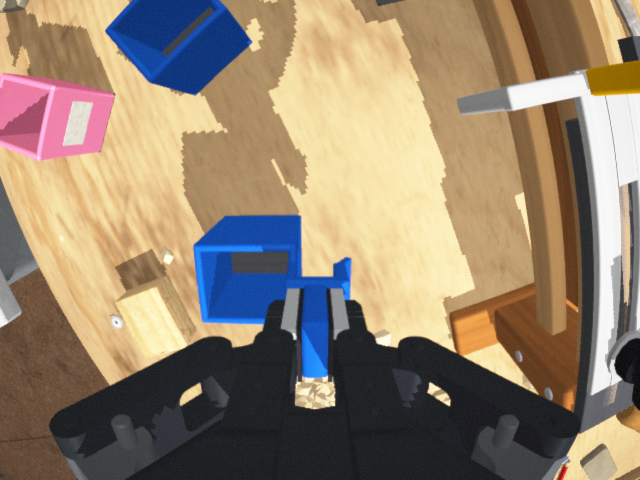

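send_rows:
  commands:
    - [3,0,0,-20,0]
    - [3,0,0,-60,0]
    - [3,0,0,-100,0]
    - [3,0,0,-130,0]
    - [3,0,0,-130,0]

```text
clock: 13.0
eef_pos: [476.4, -202.5, 245.2]
tool_rot: [-3.14, 0.008, -0.396]
force: [1.3, -0.1, -2.9]
width: 9.5
```

```bash
cat >> h.py <<'E'
ex=np.array([.9961,-.0878]);ey=np.array([.0878,.9961])
def rk(xr,yr): return xr*ex+yr*ey
def torack(w): return np.array([w[:2]@ex,w[:2]@ey])
def gor(xr,yr,z,yaw=-.088):
    w=rk(xr,yr); go(w[0],w[1],z,yaw); s=ctrl.read_state(); print('rack',np.round(torack(s['eef_pos']),1))
E
python3 -c "
from h import *
gor(570,-60,240)"
```

```text
t 13.0 pos [ 476.4 -202.5  245.2] rot [-3.14   0.008 -0.396] F [ 1.3 -0.1 -2.9] w 9.5
shift [  43.8 -118.7    4.9] turn -17.6
rack [ 492.3 -159.9]
```

send_rows:
  commands:
    - [3,12,-35,0,-8]
    - [3,28,-75,0,-15]
    - [3,44,-118,0,-17.6]
    - [3,44,-118,0,-17.6]
    - [3,44,-118,0,-17.6]

```text
clock: 13.5
eef_pos: [562.0, -109.2, 243.2]
tool_rot: [-3.137, 0.01, -0.086]
force: [0.0, -0.9, -2.3]
width: 8.9
```

```bash
python3 -c "
from h import *
gor(623,-60,215)"; python3 w.py w12 200 200 440 400 3
```

```text
t 13.5 pos [ 562.  -109.2  243.2] rot [-3.137  0.01  -0.086] F [ 0.  -0.9 -2.3] w 8.9
shift [53.9  0.8 27.7] turn 0.1
rack [569.4 -59.5]
t 13.6 pos [ 561.2 -110.8  243.3] rot [-3.1  0.  -0.1] F [-0.5 -0.6 -2. ] w 9.0
shift [ 0.6 -1.6  0.1] turn 0.0
```

View pics/w12.png

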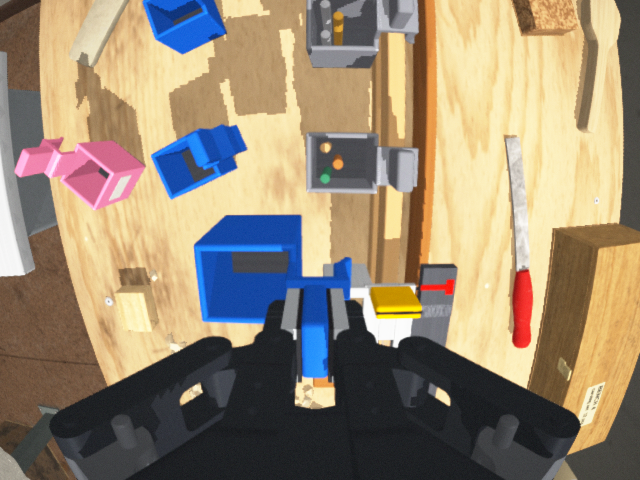

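```bash
cat >> px.py <<'E'
def Q(name,pts):
    p=np.load('pics/'+name+'.npy',allow_pickle=True).item()
    for x,y,z in pts:
        w=wz(p,x,y,z); print((x,y,z),w,'rack',torack(w))
E
python3 -c "
from px import *
Q('w12',[(307,191,107),(378,190,107),(308,133,107),(377,133,107),(313,67,107),(377,67,107),(395,304,164),(430,287,125),(380,255,125),(408,255,125),(395,160,167)])"
```

```text
(307, 191, 107) [557.8 -76.  107. ] rack [562.3 -26.8]
(378, 190, 107) [608.7 -79.2 107. ] rack [613.2 -25.5]
(308, 133, 107) [562.1 -34.9 107. ] rack [563.   14.6]
(377, 133, 107) [610.5 -38.3 107. ] rack [611.5  15.4]
(313, 67, 107) [569.7  12.  107. ] rack [566.4  62. ]
(377, 67, 107) [614.4   9.3 107. ] rack [611.2  63.2]
(395, 304, 164) [ 608.2 -142.   164. ] rack [618.3 -88.1]
(430, 287, 125) [ 642.4 -150.5  125. ] rack [653.1 -93.5]
(380, 255, 125) [ 605.3 -122.3  125. ] rack [613.7 -68.7]
(408, 255, 125) [ 625.5 -124.1  125. ] rack [634.  -68.6]
(395, 160, 167) [610.1 -54.  167. ] rack [612.5  -0.2]
```

View pics/w12z.png

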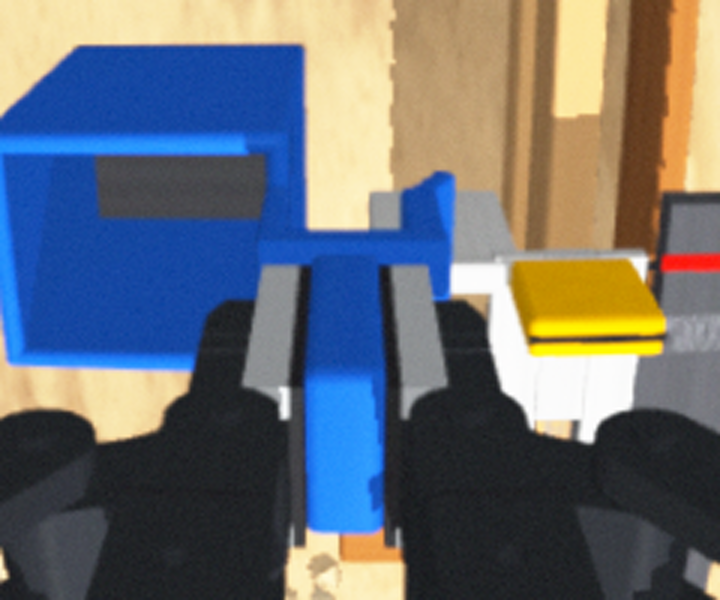

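```bash
python3 -c "
from h import *
gor(623,-59,215)"
```

```text
t 13.6 pos [ 561.2 -110.8  243.3] rot [-3.139  0.011 -0.088] F [-0.5 -0.6 -2. ] w 9.0
shift [54.5 -2.  27.7] turn -0.0
rack [568.7 -61.1]
```

send_rows:
  commands:
    - [3,15,-2,0,0]
    - [3,35,-2,10,0]
    - [3,54.5,-2,26,0]
    - [3,54.5,-2,28,0]
    - [3,54.5,-2,28,0]

```text
clock: 14.05
eef_pos: [613.5, -114.8, 213.4]
tool_rot: [-3.139, 0.015, -0.09]
force: [-0.4, 0.3, -2.1]
width: 8.9
```

```bash
python3 -c "
from h import *
gor(623,-59,150)"; python3 w.py w13 200 200 440 400 3
```

```text
t 14.1 pos [ 613.5 -114.8  213.4] rot [-3.139  0.015 -0.09 ] F [-0.4  0.3 -2.1] w 8.9
shift [ 2.7 -1.4 63.3] turn -0.1
rack [621.2 -60.5]
t 14.1 pos [ 613.8 -114.5  214.2] rot [-3.1  0.  -0.1] F [-0.4 -0.  -1.5] w 9.4
shift [-0.2  0.3  0.8] turn 0.0
```

View pics/w13.png

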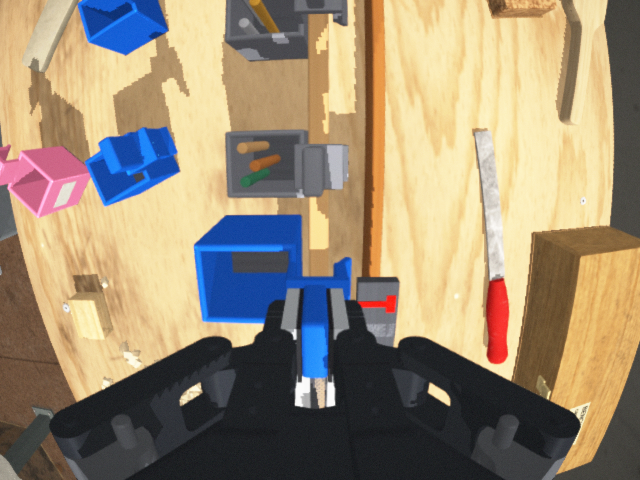

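send_rows:
  commands:
    - [3,1.5,-1,12,0]
    - [3,1.5,-1,28,0]
    - [3,1.5,-1,44,0]
    - [3,1.5,-1,54,0]
    - [3,1.5,-1,58,0]

```text
clock: 14.6
eef_pos: [613.5, -113.6, 155.1]
tool_rot: [-3.139, 0.015, -0.09]
force: [0.5, -0.1, -2.0]
width: 8.8
```

```bash
python3 -c "
from h import *
gor(623,-59,149)"; python3 w.py w14 200 200 440 400 3
```

```text
t 14.6 pos [ 613.5 -113.6  155.1] rot [-3.139  0.015 -0.09 ] F [ 0.5 -0.1 -2. ] w 8.8
shift [ 2.  -0.3  6.1] turn -0.1
rack [621.1 -59.3]
t 14.7 pos [ 613.7 -113.5  155.1] rot [-3.1  0.  -0.1] F [-0.3 -0.  -2.6] w 9.0
shift [-0.2  0.1  0. ] turn 0.0
```

View pics/w14.png

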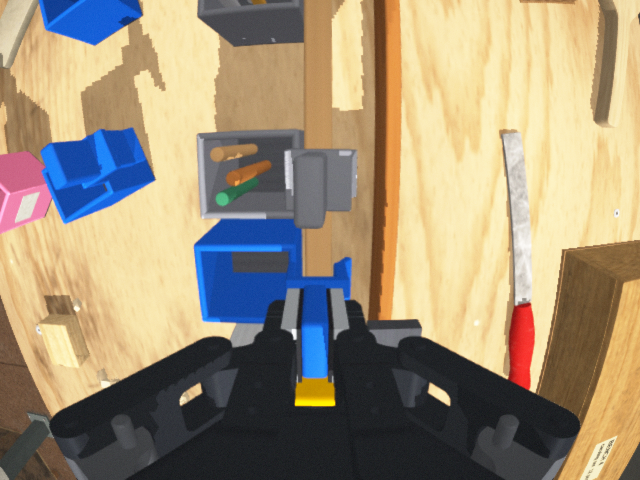

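send_rows:
  commands:
    - [3,1.5,0,4,0]
    - [3,1.5,0,6,0]
    - [3,1.5,0,7,0]
    - [3,1.5,0,7,0]

```text
clock: 15.05
eef_pos: [615.4, -113.7, 148.7]
tool_rot: [-3.139, 0.014, -0.09]
force: [-0.8, -0.2, 1.8]
width: 9.2
```

send_rows:
  commands:
    - [50,0,0,0,0]
    - [50,0,0,0,0]
    - [50,0,0,0,0]
    - [50,0,0,-12,0]
    - [50,0,0,-40,0]

```text
clock: 15.55
eef_pos: [614.3, -113.7, 187.6]
tool_rot: [-3.139, 0.019, -0.089]
force: [0.8, 1.0, -0.6]
width: 50.0
```

```bash
python3 w.py w15 200 200 440 400 3; python3 -c "
from h import *
go(488,-38,260,-0.25)"
```

```text
t 15.6 pos [ 618.2 -113.9  193.9] rot [-3.1  0.  -0.1] F [ 1.  -0.   3.4] w 49.9
shift [-3.7  0.2  6.3] turn 0.0
t 15.6 pos [ 618.2 -113.9  193.9] rot [-3.14   0.009 -0.09 ] F [ 1.  -0.   3.4] w 49.9
shift [-137.   -64.   -64.8] turn 9.2
```

View pics/w15.png

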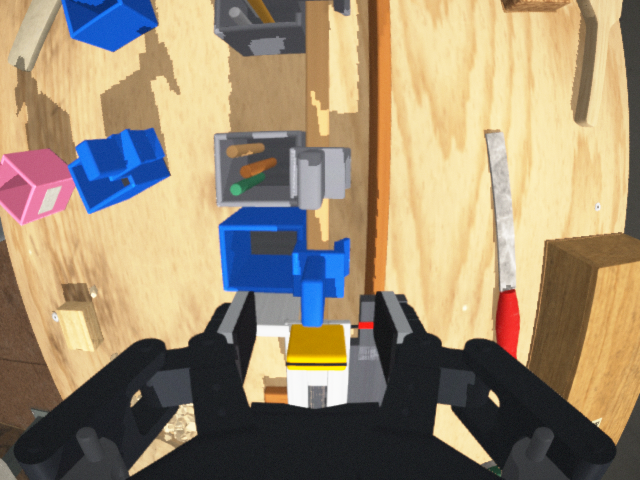

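```bash
python3 -c "
from h import *
go(489,-39,200,0.28)"
```

```text
t 15.6 pos [ 618.2 -113.9  193.9] rot [-3.14   0.009 -0.09 ] F [ 1.  -0.   3.4] w 49.9
shift [-135.4  -63.    -4.8] turn -21.2
```

send_rows:
  commands:
    - [60,-20,-5,-30,0]
    - [60,-60,-20,-30,-8]
    - [60,-100,-45,-20,-16]
    - [60,-135,-63,-5,-21]
    - [60,-135,-63,-5,-21]

```text
clock: 16.1
eef_pos: [482.9, -36.3, 199.6]
tool_rot: [-3.134, 0.015, 0.284]
force: [0.0, 0.3, -0.1]
width: 59.8
```

send_rows:
  commands:
    - [60,0,0,0,0]
    - [60,0,0,0,0]

```text
clock: 16.3
eef_pos: [483.7, -36.4, 200.3]
tool_rot: [-3.135, 0.013, 0.283]
force: [-0.3, -0.6, -0.3]
width: 59.6
```

```bash
python3 w.py w16 200 200 440 400 3
```

```text
t 16.4 pos [484.1 -36.7 200.2] rot [-3.1  0.   0.3] F [0.8 0.2 0.7] w 60.0
shift [-0.4 -0.4 -0.1] turn 0.0
```

View pics/w16z.png

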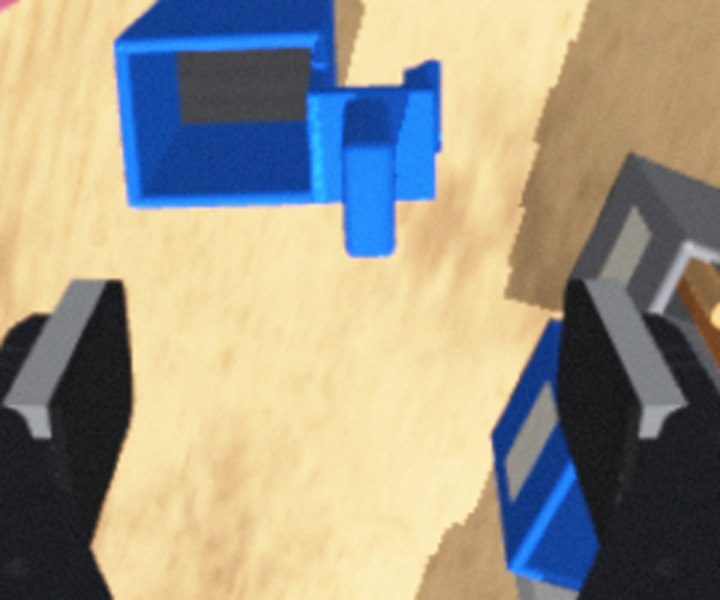

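```bash
cat >> px.py <<'E'
def fin(name,pts,rim=None):
    a=P(name,[(x,y,130) for x,y in pts]); a=np.array(a); c=a.mean(0)
    xd=(a[1]-a[0])+(a[3]-a[2]); yd=(a[0]-a[2])+(a[1]-a[3])
    print('centre',c,'yaw x %.3f y %.3f len %.1f'%(np.arctan2(xd[1],xd[0]),np.arctan2(-yd[0],yd[1]),np.linalg.norm(yd)/2))
    if rim:
        b=np.array(P(name,[(x,y,70) for x,y in rim])); d=b[1]-b[0]; print('rim yaw %.3f'%np.arctan2(d[1],d[0]))
E
python3 -c "
from px import *
fin('w16',[(343,143),(393,143),(346,254),(394,254)],[(130,205),(325,201)])
fin('w16',[(343,143),(393,143),(346,254),(394,254)],[(118,44),(318,37)])
go(489,-39,140,.28)"
```

```text
(343, 143, 130) [479.2 -26.4 130. ]
(393, 143, 130) [488.  -23.8 130. ]
(346, 254, 130) [485.9 -47.5 130. ]
(394, 254, 130) [494.7 -44.9 130. ]
centre [486.9 -35.6 130. ] yaw x 0.287 y 0.307 len 22.2
(130, 205, 70) [436.9 -74.4  70. ]
(325, 201, 70) [483.2 -59.3  70. ]
rim yaw 0.315
(343, 143, 130) [479.2 -26.4 130. ]
(393, 143, 130) [488.  -23.8 130. ]
(346, 254, 130) [485.9 -47.5 130. ]
(394, 254, 130) [494.7 -44.9 130. ]
centre [486.9 -35.6 130. ] yaw x 0.287 y 0.307 len 22.2
(118, 44, 70) [424.7 -35.4  70. ]
(318, 37, 70) [470.4 -20.5  70. ]
rim yaw 0.315
t 16.4 pos [484.1 -36.7 200.2] rot [-3.1  0.   0.3] F [0.8 0.2 0.7] w 60.0
shift [ 4.8  4.  60.2] turn 0.2
```

send_rows:
  commands:
    - [45,3,-0.3,20,-1]
    - [45,3,-0.3,50,-1]
    - [45,3,-0.3,75,-1]
    - [45,3,-0.3,89,-1]
    - [45,3,-0.3,89,-1]

```text
clock: 16.85
eef_pos: [485.6, -35.8, 109.6]
tool_rot: [-3.134, 0.015, 0.299]
force: [0.3, -0.6, -0.4]
width: 44.9
```

```bash
python3 w.py w17 200 200 440 400 3
```

```text
t 16.9 pos [486.2 -35.6 110.7] rot [-3.1  0.   0.3] F [-1.2 -0.3  0.1] w 45.3
shift [-0.6 -0.   1.1] turn 0.0
```

View pics/w17z.png

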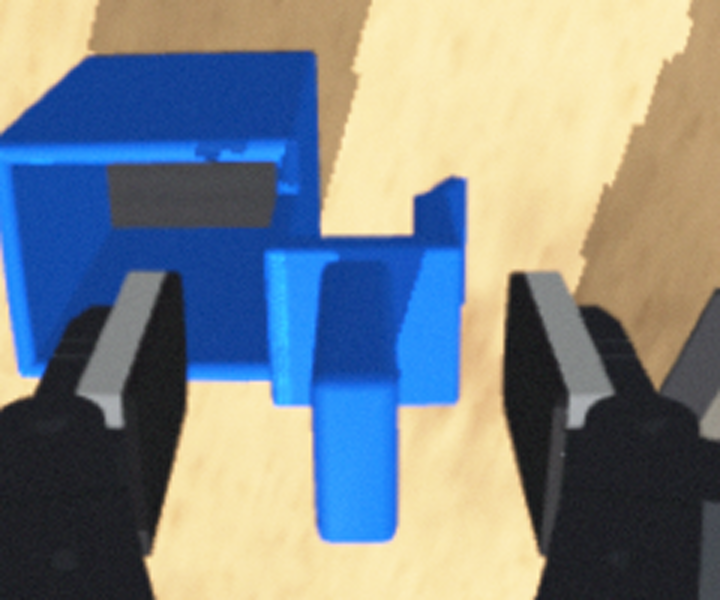

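send_rows:
  commands:
    - [45,1.5,0,0,0]
    - [3,1.5,0,0,0]
    - [3,1.5,0,0,0]
    - [3,1.5,0,0,0]
    - [3,1.5,0,0,0]

```text
clock: 17.4
eef_pos: [488.3, -35.3, 111.4]
tool_rot: [-3.135, 0.012, 0.299]
force: [0.8, -0.4, 5.3]
width: 9.1
```

send_rows:
  commands:
    - [3,0,0,0,0]
    - [3,0,0,-15,0]
    - [3,0,0,-50,0]
    - [3,0,0,-90,0]
    - [3,0,0,-125,0]

```text
clock: 17.9
eef_pos: [489.5, -35.4, 237.6]
tool_rot: [-3.135, 0.013, 0.3]
force: [0.7, -0.4, -2.3]
width: 9.1
```

```bash
python3 -c "
from h import *
gor(570,44,240)"
```

```text
t 17.9 pos [489.5 -35.4 237.6] rot [-3.135  0.013  0.3  ] F [ 0.7 -0.4 -2.3] w 9.1
shift [87.1 -3.7 -3.4] turn 22.2
rack [490.7   7.7]
```

send_rows:
  commands:
    - [3,20,0,-3,8]
    - [3,50,-2,-3,16]
    - [3,80,-4,-3,22]
    - [3,87,-4,-3,22]
    - [3,87,-4,-3,22]

```text
clock: 18.4
eef_pos: [571.5, -5.2, 238.7]
tool_rot: [-3.14, 0.015, -0.082]
force: [-0.5, 0.1, -2.1]
width: 9.3
```

```bash
python3 w.py w18 200 200 440 400 3;python3 -c "
from h import *
gor(623,44,215)"
```

```text
t 18.4 pos [570.4  -6.  238.7] rot [-3.1  0.  -0.1] F [-0.3  0.9 -2.7] w 8.8
shift [ 1.1 -0.9 -0.1] turn 0.0
t 18.4 pos [570.4  -6.  238.7] rot [-3.14   0.017 -0.083] F [-0.3  0.9 -2.7] w 8.8
shift [54.7  0.4 22.7] turn 0.3
rack [568.7  44.1]
```

View pics/w18.png

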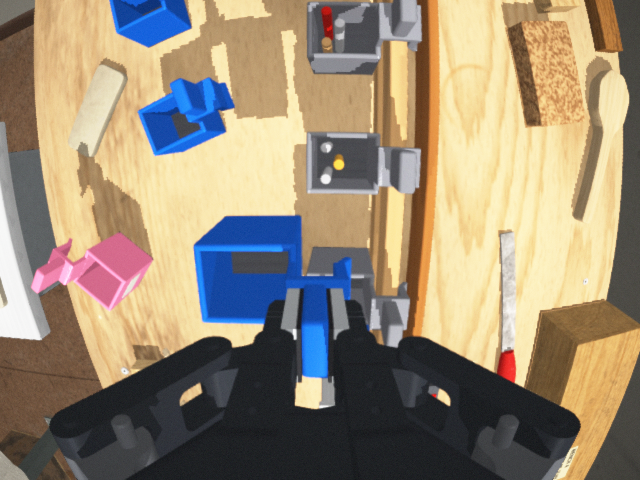

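```bash
python3 -c "
from px import *
Q('w18',[(309,192,107),(378,191,107),(310,133,107),(380,132,107),(308,275,107),(370,276,107),(310,73,107),(377,73,107)])"
```

```text
(309, 192, 107) [568.1  27.5 107. ] rack [563.4  77.3]
(378, 191, 107) [616.7  24.7 107. ] rack [612.1  78.7]
(310, 133, 107) [572.2  68.7 107. ] rack [564.  118.6]
(380, 132, 107) [620.6  66.2 107. ] rack [612.3 120.4]
(308, 275, 107) [562.  -34.3 107. ] rack [562.8  15.2]
(370, 276, 107) [608.2 -38.9 107. ] rack [609.3  14.7]
(310, 73, 107) [575.7 110.8 107. ] rack [563.8 160.9]
(377, 73, 107) [621.7 107.9 107. ] rack [609.8 162.1]
```

View pics/w18z.png

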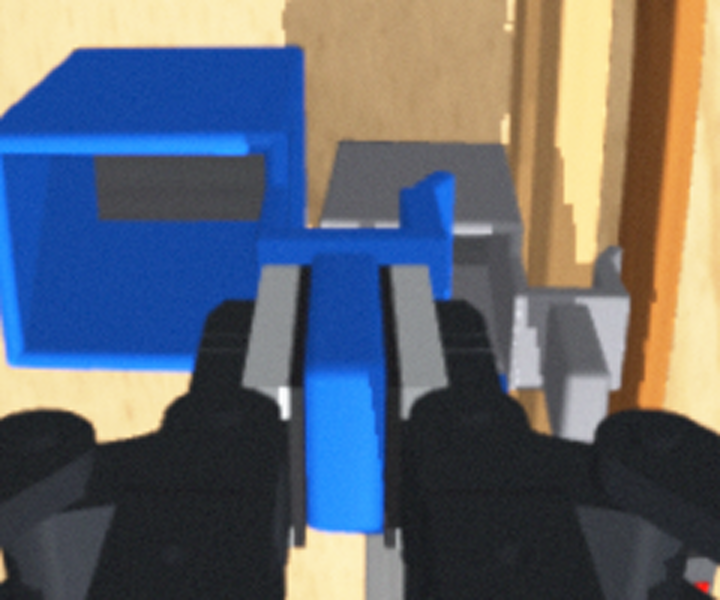

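send_rows:
  commands:
    - [3,15,1,0,0]
    - [3,35,2,10,0]
    - [3,54.5,2,22,0.3]
    - [3,54.5,2,23,0.3]
    - [3,54.5,2,23,0.3]

```text
clock: 18.95
eef_pos: [622.3, -13.1, 213.9]
tool_rot: [-3.141, 0.02, -0.088]
force: [0.4, -0.2, -2.5]
width: 9.5
```

```bash
python3 w.py w19 200 100 440 300 3;python3 -c "
from h import *
gor(623,42,150)"
```

```text
t 19.0 pos [622.5 -12.9 214.5] rot [-3.1  0.  -0.1] F [-0.8  0.5 -1.8] w 8.9
shift [-0.2  0.3  0.6] turn 0.0
t 19.0 pos [622.5 -12.9 214.5] rot [-3.141  0.019 -0.088] F [-0.8  0.5 -1.8] w 8.9
shift [ 3.  -0.1 64.5] turn -0.0
rack [621.2  41.8]
```

View pics/w19z.png

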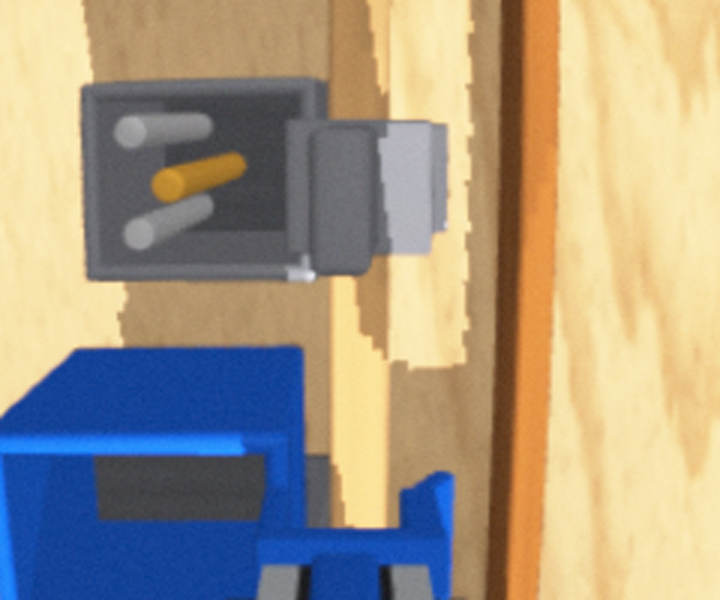

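send_rows:
  commands:
    - [3,1.5,0,12,0]
    - [3,1.5,0,28,0]
    - [3,1.5,0,44,0]
    - [3,1.5,0,54,0]
    - [3,1.5,0,59,0]

```text
clock: 19.5
eef_pos: [621.8, -13.0, 154.4]
tool_rot: [-3.141, 0.021, -0.088]
force: [0.3, -0.6, -2.2]
width: 9.6
```

```bash
python3 w.py w20 200 100 440 300 3;python3 -c "
from h import *
gor(623,42,148)"
```

```text
t 19.6 pos [621.8 -12.9 154.2] rot [-3.1  0.  -0.1] F [ 0.2 -0.9 -3.3] w 9.1
shift [-0.   0.1 -0.2] turn 0.0
t 19.6 pos [621.8 -12.9 154.2] rot [-3.141  0.021 -0.088] F [ 0.2 -0.9 -3.3] w 9.1
shift [ 2.6 -0.3  6.1] turn 0.0
rack [620.5  41.7]
```

View pics/w20.png

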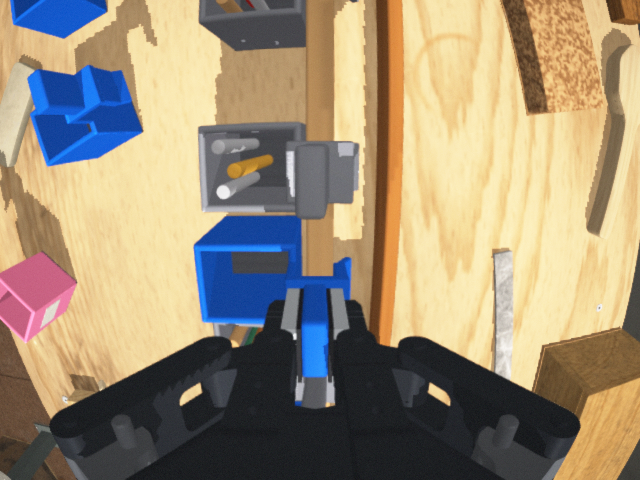

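send_rows:
  commands:
    - [3,1.5,0,4,0]
    - [3,1.5,0,6,0]
    - [3,1.5,0,7,0]
    - [3,1.5,0,7,0]

```text
clock: 19.95
eef_pos: [623.6, -13.0, 148.7]
tool_rot: [-3.141, 0.02, -0.088]
force: [-1.4, -0.3, 5.2]
width: 9.3
```

send_rows:
  commands:
    - [50,0,0,0,0]
    - [50,0,0,0,0]
    - [50,0,0,0,0]
    - [50,0,0,-12,0]
    - [50,0,0,-50,0]

```text
clock: 20.45
eef_pos: [622.1, -13.4, 196.4]
tool_rot: [3.141, 0.027, -0.088]
force: [1.1, -0.4, 0.7]
width: 50.3
```

```bash
python3 w.py w21 200 100 440 300 3
```

```text
t 20.5 pos [627.3 -12.7 205.1] rot [-3.1  0.  -0.1] F [2.3 0.8 4.6] w 50.1
shift [-5.   1.2  8.8] turn 0.0
```

View pics/w21.png

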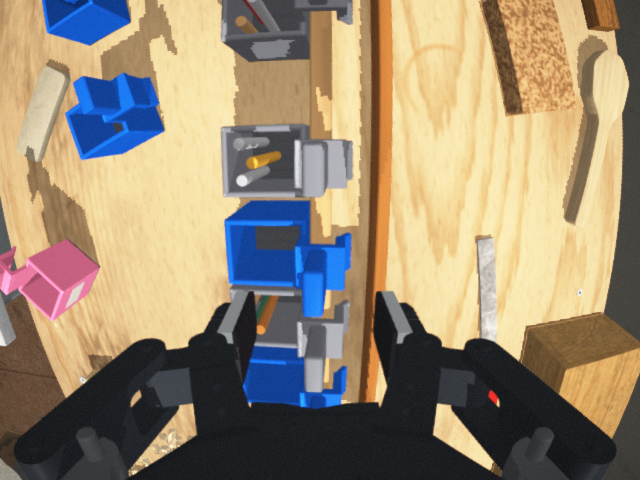

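```bash
python3 -c "
from px import *
pt=ctrl.camera_params('top')
print(onz(pt,260.5,252.3,130),onz(pt,242+192/6.5,240+243/6.5,5))
go(493,77,205,.25)"
```

```text
[492.5  99.9 130. ] [456.3  97.5   5. ]
t 20.5 pos [627.3 -12.7 205.1] rot [-3.1  0.  -0.1] F [2.3 0.8 4.6] w 50.1
shift [-141.6  -77.5    2.1] turn -19.4
```

```bash
python3 -c "
from px import *
go(492,97,205,.25)"
```

```text
t 20.5 pos [627.3 -12.7 205.1] rot [-3.1  0.  -0.1] F [2.3 0.8 4.6] w 50.1
shift [-144.4  -97.4    2.1] turn -19.4
```

send_rows:
  commands:
    - [60,-20,-10,-20,0]
    - [60,-60,-35,-20,-8]
    - [60,-105,-70,-10,-16]
    - [60,-144,-97,0,-19.4]
    - [60,-144,-97,0,-19.4]

```text
clock: 21.0
eef_pos: [487.1, 100.7, 207.5]
tool_rot: [-3.134, 0.015, 0.26]
force: [0.5, -0.2, 0.8]
width: 60.1
```

send_rows:
  commands:
    - [60,0,0,0,0]
    - [60,0,0,0,0]

```text
clock: 21.2
eef_pos: [487.9, 100.8, 208.2]
tool_rot: [-3.134, 0.014, 0.26]
force: [-0.1, -0.2, -0.1]
width: 60.2
```

```bash
python3 w.py w22 200 200 440 400 3
```

```text
t 21.2 pos [488.5 100.3 208.1] rot [-3.1  0.   0.3] F [ 0.1  0.  -0.4] w 59.7
shift [-0.4 -0.7 -0.1] turn 0.0
```

View pics/w22z.png

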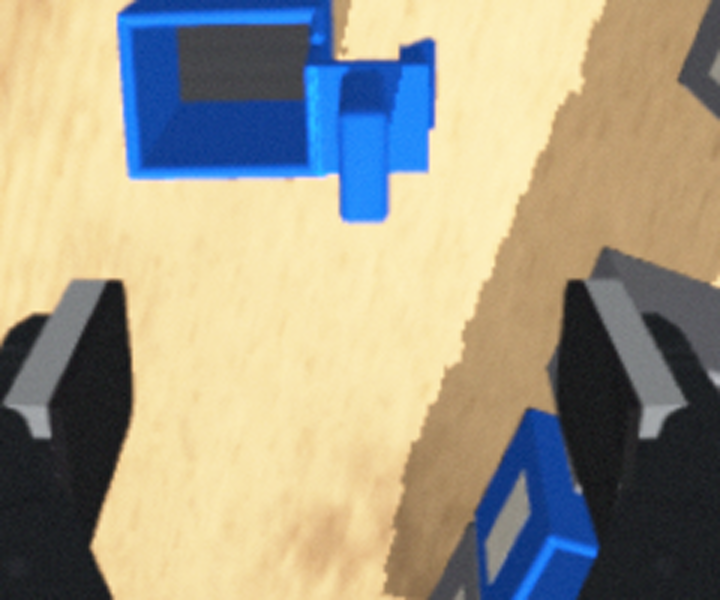

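View pics/w22.png

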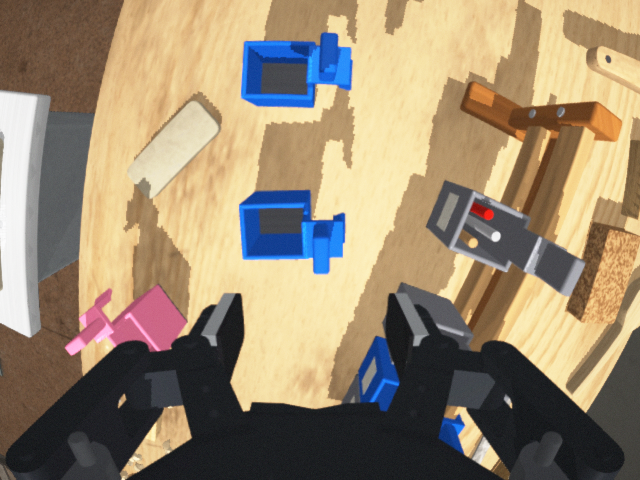

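```bash
python3 -c "
from px import *
fin('w22',[(340,110),(388,110),(341,219),(387,219)],[(130,178),(322,174)])
Q('w22',[(330,38,130),(329,72,130),(250,105,70),(315,107,70),(245,42,70),(311,42,70)])
p=0
go(488,100,140,.28)"
```

```text
(340, 110, 130) [481.9 114.9 130. ]
(388, 110, 130) [490.8 117.3 130. ]
(341, 219, 130) [487.8  93.5 130. ]
(387, 219, 130) [496.5  95.9 130. ]
centre [489.3 105.4 130. ] yaw x 0.263 y 0.265 len 22.2
(130, 178, 70) [437.9  68.   70. ]
(322, 174, 70) [484.9  81.9  70. ]
rim yaw 0.289
(330, 38, 130) [462.1 225.9 130. ] rack [440.5 265.6]
(329, 72, 130) [466.6 206.6 130. ] rack [446.7 246.8]
(250, 105, 70) [417.1 181.   70. ] rack [399.5 216.9]
(315, 107, 70) [462.3 190.5  70. ] rack [443.8 230.3]
(245, 42, 70) [401.1 225.9  70. ] rack [379.7 260.2]
(311, 42, 70) [447.2 236.2  70. ] rack [424.8 274.5]
t 21.2 pos [488.5 100.3 208.1] rot [-3.1  0.   0.3] F [ 0.1  0.  -0.4] w 59.7
shift [ 0.4  0.6 68.1] turn -1.2
```

send_rows:
  commands:
    - [45,2.6,-4.7,20,-0.6]
    - [45,2.6,-4.7,50,-0.6]
    - [45,2.6,-4.7,80,-0.6]
    - [45,2.6,-4.7,97,-0.6]
    - [45,2.6,-4.7,97,-0.6]

```text
clock: 21.75
eef_pos: [488.2, 104.3, 109.0]
tool_rot: [-3.135, 0.017, 0.267]
force: [-0.1, 0.4, 0.4]
width: 45.0
```

```bash
python3 w.py w23 200 200 440 400 3
```

```text
t 21.8 pos [488.9 104.8 110.3] rot [-3.1  0.   0.3] F [-0.1  0.5  0.3] w 44.9
shift [-0.9  0.3  1.3] turn 0.0
```

View pics/w23z.png

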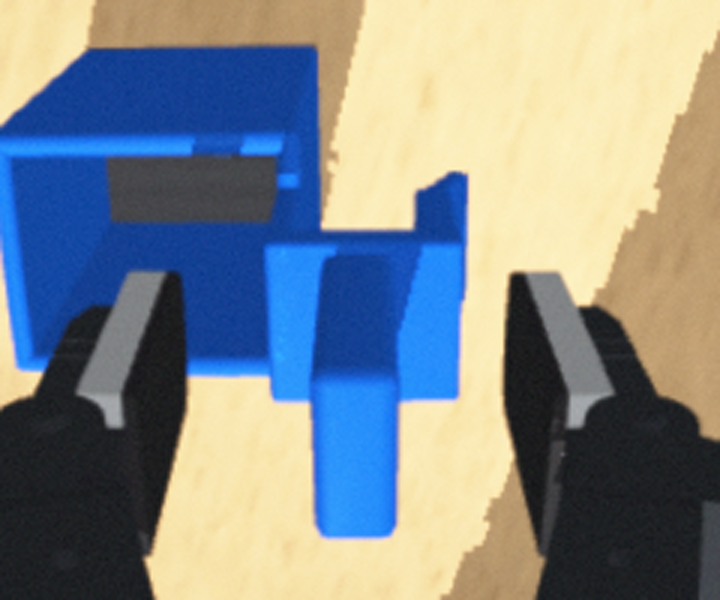

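Same picture as before the last grasp (fin at zoom x 356 vs jaws 345); shift 1.5 and close.

send_rows:
  commands:
    - [45,1.5,0,0,0]
    - [3,1.5,0,0,0]
    - [3,1.5,0,0,0]
    - [3,1.5,0,0,0]
    - [3,1.5,0,0,0]

```text
clock: 22.3
eef_pos: [491.1, 105.2, 111.2]
tool_rot: [-3.135, 0.013, 0.267]
force: [-0.1, -1.4, 5.5]
width: 9.0
```

send_rows:
  commands:
    - [3,0,0,0,0]
    - [3,0,0,-15,0]
    - [3,0,0,-50,0]
    - [3,0,0,-90,0]
    - [3,0,0,-125,0]

```text
clock: 22.8
eef_pos: [492.5, 105.0, 237.6]
tool_rot: [-3.135, 0.013, 0.267]
force: [0.3, -0.4, -1.5]
width: 8.9
```

```bash
python3 -c "
from h import *
gor(565,142,240)"
```

```text
t 22.8 pos [492.5 105.  237.6] rot [-3.135  0.013  0.267] F [ 0.3 -0.4 -1.5] w 8.9
shift [76.3 34.5 -3.6] turn 20.3
rack [481.3 147.8]
```

send_rows:
  commands:
    - [3,20,10,-3,8]
    - [3,50,24,-3,16]
    - [3,76,34.5,-3,20.3]
    - [3,76,34.5,-3,20.3]
    - [3,76,34.5,-3,20.3]

```text
clock: 23.3
eef_pos: [574.2, 91.8, 238.7]
tool_rot: [-3.14, 0.017, -0.087]
force: [0.2, 1.1, -1.1]
width: 8.6
```

```bash
python3 w.py w24 220 60 440 260 3;python3 -c "
from h import *
gor(623,142,215)"
```

```text
t 23.4 pos [573.6  92.1 238.8] rot [-3.1  0.  -0.1] F [ 0.2  0.6 -0.9] w 9.3
shift [0.6 0.2 0.1] turn 0.0
t 23.4 pos [573.6  92.1 238.8] rot [-3.14   0.017 -0.086] F [ 0.2  0.6 -0.9] w 9.3
shift [60.1  0.2 22.8] turn 0.1
rack [563.3 142.1]
```

View pics/w24.png

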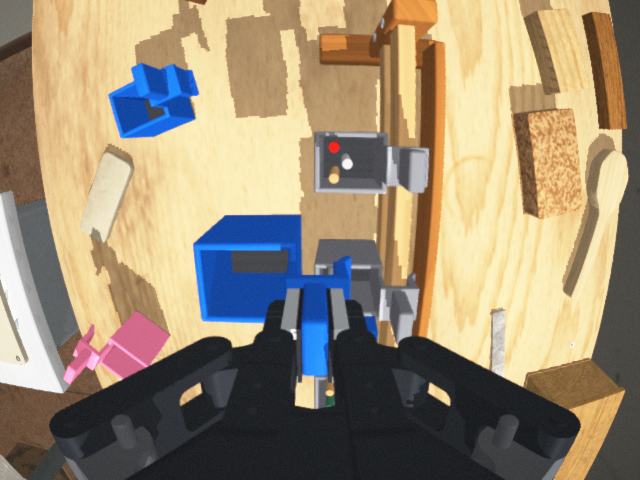

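View pics/w24z.png

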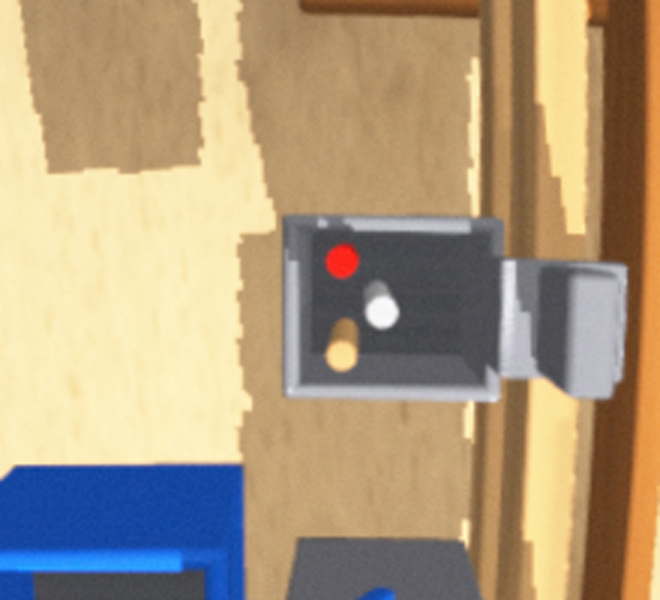

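```bash
python3 -c "
from px import *
im=cv2.imread('pics/w24.png');cv2.imwrite('pics/w24y.png',cv2.resize(im[230:300,300:440],None,fx=5,fy=5,interpolation=cv2.INTER_CUBIC))
P('w24',[(288,400,107),(498,400,107),(287,218,107),(500,218,107)],220,60,3)
Q('w24',[(318,265,107),(380,265,107)])"
```

```text
(288, 400, 107) [575.4 123.4 107. ]
(498, 400, 107) [624.8 119.7 107. ]
(287, 218, 107) [578.8 165.8 107. ]
(500, 218, 107) [627.8 162.4 107. ]
(318, 265, 107) [572.5  70.  107. ] rack [564.1 120. ]
(380, 265, 107) [618.5  66.1 107. ] rack [610.3 120.1]
```

View pics/w24y.png

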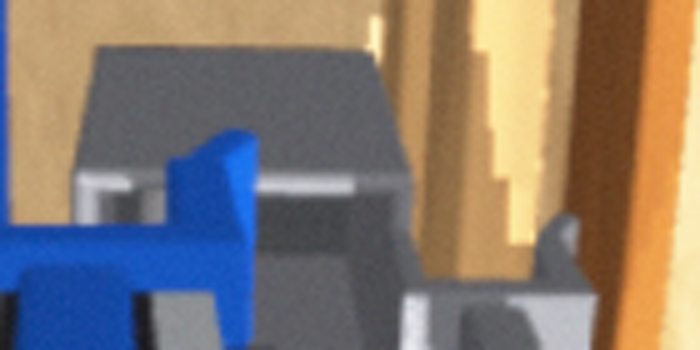

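send_rows:
  commands:
    - [3,15,-4.5,0,0]
    - [3,35,-4.5,10,0]
    - [3,60,-4.5,22,0.1]
    - [3,60,-4.5,23,0.1]
    - [3,60,-4.5,23,0.1]

```text
clock: 23.85
eef_pos: [631.9, 91.7, 214.0]
tool_rot: [-3.14, 0.02, -0.087]
force: [0.0, 0.2, -0.7]
width: 8.9
```

```bash
python3 w.py w25 200 100 440 300 3;python3 -c "
from h import *
gor(623,146.5,154)"
```

```text
t 23.9 pos [631.9  92.  214.6] rot [-3.1  0.  -0.1] F [ 0.2  0.6 -0.2] w 9.3
shift [0.  0.3 0.6] turn 0.0
t 23.9 pos [631.9  92.  214.6] rot [-3.14   0.019 -0.086] F [ 0.2  0.6 -0.2] w 9.3
shift [ 2.8  0.7 60.6] turn 0.1
rack [621.3 147.1]
```

View pics/w25.png

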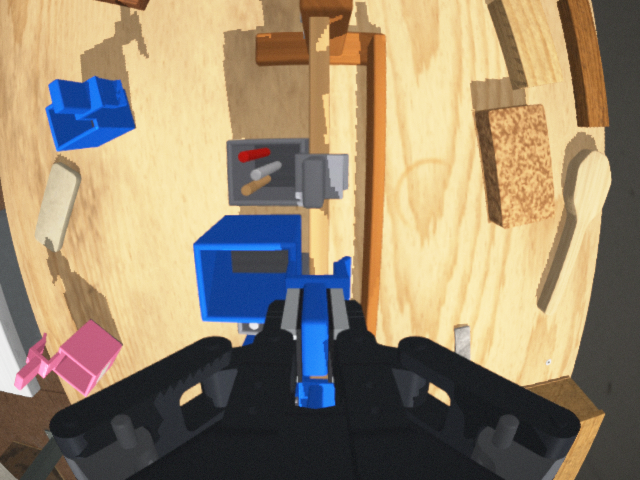

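```bash
python3 -c "
from px import *
Q('w25',[(230,206,107),(295,206,107),(245,322,107),(245,332,107)])"
```

```text
(230, 206, 107) [576.8 123.7 107. ] rack [563.7 173.8]
(295, 206, 107) [619.4 119.7 107. ] rack [606.5 173.7]
(245, 322, 107) [574.5  38.9 107. ] rack [568.8  89.2]
(245, 332, 107) [573.1  30.6 107. ] rack [568.1  80.8]
```

send_rows:
  commands:
    - [3,1.5,0.5,12,0]
    - [3,1.5,0.5,28,0]
    - [3,1.5,0.5,44,0]
    - [3,1.5,0.5,54,0]
    - [3,1.5,0.5,59,0]

```text
clock: 24.4
eef_pos: [631.1, 91.5, 154.5]
tool_rot: [-3.141, 0.021, -0.086]
force: [0.6, -0.8, -0.8]
width: 9.1
```

```bash
python3 w.py w26 200 100 440 300 3;python3 -c "
from h import *
gor(623,146.5,148)"
```

```text
t 24.4 pos [631.2  91.5 154.3] rot [-3.1  0.  -0.1] F [ 0.2  0.3 -1.6] w 9.1
shift [-0.1 -0.  -0.2] turn 0.0
t 24.4 pos [631.2  91.5 154.3] rot [-3.141  0.021 -0.086] F [ 0.2  0.3 -1.6] w 9.1
shift [2.4 0.1 6.2] turn 0.1
rack [620.7 146.6]
```

View pics/w26.png

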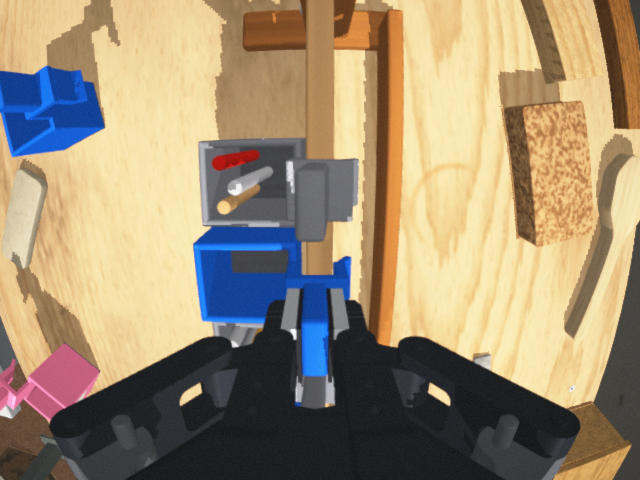

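Clear of both neighbours. Seat and release.

send_rows:
  commands:
    - [3,1.5,0,4,0]
    - [3,1.5,0,6,0]
    - [3,1.5,0,7,0]
    - [3,1.5,0,7,0]

```text
clock: 24.85
eef_pos: [632.9, 91.5, 148.5]
tool_rot: [-3.141, 0.02, -0.086]
force: [-1.2, -0.3, 5.9]
width: 8.9
```

send_rows:
  commands:
    - [50,0,0,0,0]
    - [50,0,0,0,0]
    - [50,0,0,0,0]
    - [50,0,0,-12,0]
    - [50,0,0,-50,0]

```text
clock: 25.35
eef_pos: [631.3, 90.7, 196.0]
tool_rot: [3.141, 0.028, -0.086]
force: [0.1, 0.1, -0.4]
width: 49.9
```

```bash
python3 w.py w27 200 100 440 300 3; python3 -c "
from h import *
im=snap('top','top3')
go(464.5,212,205,.2)"
```

```text
t 25.4 pos [636.4  92.1 205. ] rot [-3.1  0.  -0.1] F [1.2 1.1 4.5] w 49.9
shift [-4.8  1.9  9. ] turn 0.0
t 25.4 pos [637.2  92.5 204. ] rot [-3.137  0.011 -0.086] F [1.  0.1 0.6] w 49.8
shift [-182.3 -104.2    1.4] turn -16.4
```

View pics/w27.png

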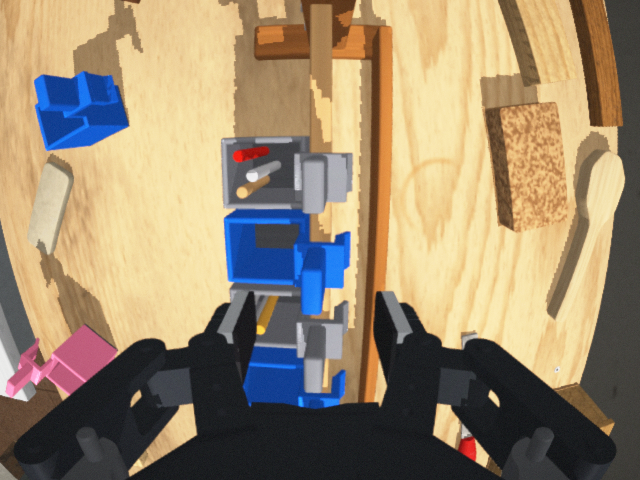

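View pics/top3.png

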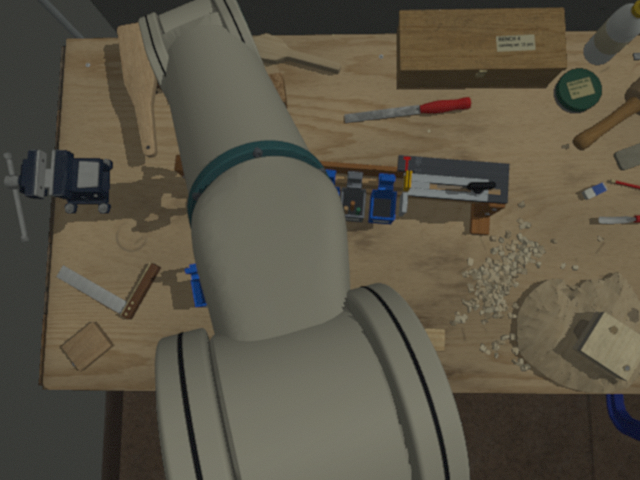

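Three hung; wing lies along the rail, stop at the mark. Now the last cup (A) on the left.

send_rows:
  commands:
    - [60,-20,-10,-20,0]
    - [60,-70,-40,-20,-8]
    - [60,-120,-70,-10,-16]
    - [60,-160,-95,0,-16.4]
    - [60,-180,-102,0,-16.4]

```text
clock: 25.95
eef_pos: [463.9, 211.7, 206.5]
tool_rot: [-3.133, 0.01, 0.203]
force: [-0.4, 1.4, -0.1]
width: 60.1
```

send_rows:
  commands:
    - [60,0,0,0,0]
    - [60,0,0,0,0]

```text
clock: 26.15
eef_pos: [463.7, 212.5, 207.2]
tool_rot: [-3.133, 0.008, 0.205]
force: [0.6, 0.5, -0.4]
width: 60.2
```

```bash
python3 w.py w28 200 200 440 400 3
```

```text
t 26.2 pos [464.9 211.7 207.1] rot [-3.1  0.   0.2] F [ 0.7 -1.4 -0.1] w 60.2
shift [-1.  -1.1 -0.1] turn 0.0
```

View pics/w28z.png

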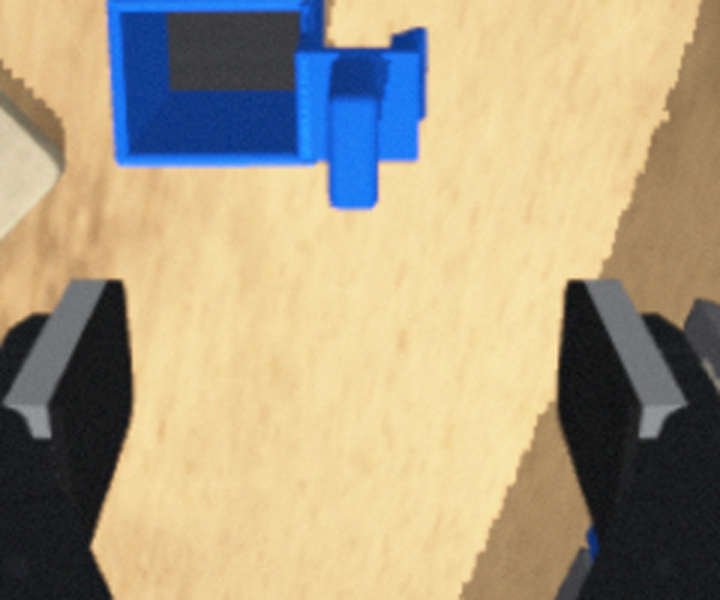

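```bash
python3 -c "
from px import *
fin('w28',[(330,95),(379,95),(331,208),(377,208)],[(118,163),(312,160)])
s=ctrl.read_state();print(axes(s))
c=(462.6,218.6);go(*c,111,.2)"
```

```text
(330, 95, 130) [456.4 229.8 130. ]
(379, 95, 130) [465.5 231.7 130. ]
(331, 208, 130) [461.1 207.6 130. ]
(377, 208, 130) [469.9 209.4 130. ]
centre [463.2 219.6 130. ] yaw x 0.208 y 0.203 len 22.7
(118, 163, 70) [409.2 186.5  70. ]
(312, 160, 70) [457.1 197.5  70. ]
rim yaw 0.226
[[ 1.   0.2 -0. ]
 [ 0.2 -1.   0. ]
 [-0.  -0.  -1. ]]
t 26.2 pos [464.9 211.7 207.1] rot [-3.1  0.   0.2] F [ 0.7 -1.4 -0.1] w 60.2
shift [-0.1 -6.5 96.2] turn 0.2
```

send_rows:
  commands:
    - [45,1,-8,20,-0.4]
    - [45,1,-8,50,-0.4]
    - [45,1,-8,80,-0.4]
    - [45,1,-8,96,-0.4]
    - [45,1,-8,96,-0.4]

```text
clock: 26.7
eef_pos: [463.7, 218.4, 109.1]
tool_rot: [-3.135, 0.011, 0.207]
force: [-0.2, -0.0, -0.7]
width: 45.4
```

```bash
python3 w.py w29 200 200 440 400 3
```

```text
t 26.8 pos [464.4 219.2 110.5] rot [-3.1  0.   0.2] F [-0.1  0.8  0.3] w 44.6
shift [-0.8  0.6  1.3] turn 0.0
```

View pics/w29z.png

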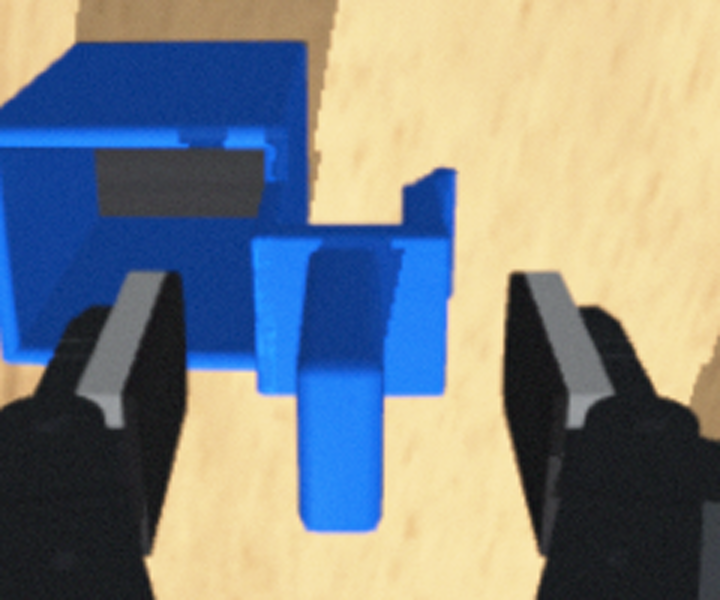

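Fin centred at zoom x 341 between the jaws (345). Close and lift.

send_rows:
  commands:
    - [3,0,0,0,0]
    - [3,0,0,0,0]
    - [3,0,0,0,0]
    - [3,0,0,0,0]
    - [3,0,0,0,0]

```text
clock: 27.25
eef_pos: [464.9, 219.1, 111.6]
tool_rot: [-3.135, 0.007, 0.207]
force: [-0.9, -0.3, 5.8]
width: 9.2
```

send_rows:
  commands:
    - [3,0,0,0,0]
    - [3,0,0,-15,0]
    - [3,0,0,-50,0]
    - [3,0,0,-90,0]
    - [3,0,0,-125,0]

```text
clock: 27.75
eef_pos: [465.9, 218.5, 238.4]
tool_rot: [-3.134, 0.007, 0.208]
force: [1.6, 0.6, -1.9]
width: 9.3
```

```bash
python3 -c "
from h import *
gor(565,248,240)"
```

```text
t 27.8 pos [465.9 218.5 238.4] rot [-3.134  0.007  0.208] F [ 1.6  0.6 -1.9] w 9.3
shift [111.7  45.1  -2.7] turn 16.9
rack [444.9 258.6]
```

send_rows:
  commands:
    - [3,25,10,-3,6]
    - [3,60,24,-3,12]
    - [3,95,38,-3,16.9]
    - [3,112,45,-3,16.9]
    - [3,112,45,-3,16.9]

```text
clock: 28.25
eef_pos: [587.5, 195.9, 239.8]
tool_rot: [-3.137, 0.007, -0.091]
force: [-0.5, -0.7, -1.6]
width: 8.9
```

```bash
python3 w.py w30 220 100 440 300 3;python3 -c "
from h import *
gor(623,248,215)"
```

```text
t 28.3 pos [585.3 196.9 239.8] rot [-3.1  0.  -0.1] F [-0.5  0.3 -1.6] w 9.4
shift [ 2.3  0.8 -0.1] turn 0.0
t 28.3 pos [585.3 196.9 239.8] rot [-3.137  0.009 -0.089] F [-0.5  0.3 -1.6] w 9.4
shift [57.5 -0.4 24.3] turn -0.0
rack [565.7 247.5]
```

View pics/w30.png

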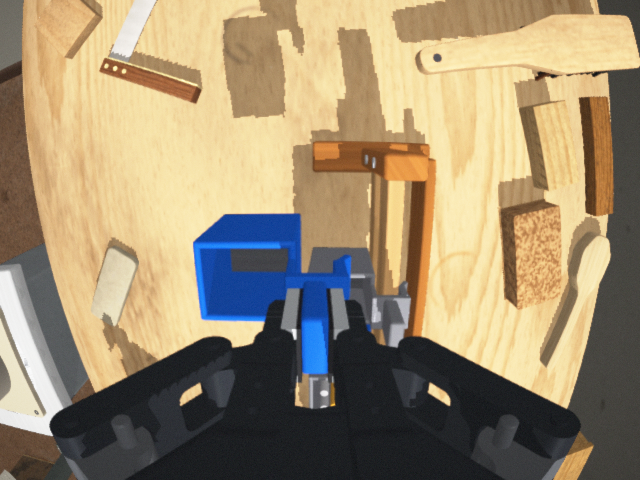

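View pics/w30z.png

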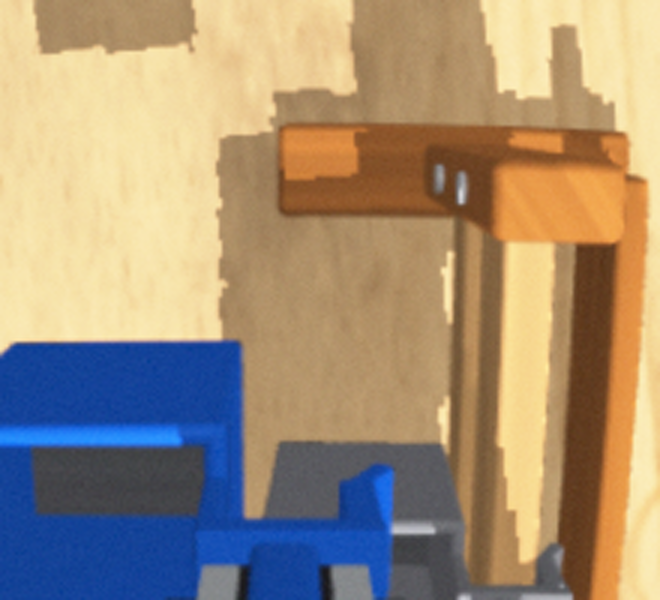

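```bash
python3 -c "
from px import *
P('w30',[(400,526,107),(500,242,137),(620,242,137),(285,213,20),(285,213,40),(505,400,125),(547,400,125)],220,100,3)
Q('w30',[(360,275,107),(403,180.5,137),(315,171,20),(388,233,125),(402,233,125)])"
```

```text
(400, 526, 107) [612.5 163.7 107. ]
(500, 242, 137) [635.5 236.4 137. ]
(620, 242, 137) [661.7 234.8 137. ]
(285, 213, 20) [589.6 236.   20. ]
(285, 213, 40) [589.9 237.7  40. ]
(505, 400, 125) [637.  198.9 125. ]
(547, 400, 125) [646.8 198.1 125. ]
(360, 275, 107) [617.7 163.2 107. ] rack [601.  216.8]
(403, 180.5, 137) [646.2 235.6 137. ] rack [623.  291.4]
(315, 171, 20) [589.9 235.7  20. ] rack [566.9 286.6]
(388, 233, 125) [637.  198.9 125. ] rack [617.  254.1]
(402, 233, 125) [646.8 198.1 125. ] rack [626.9 254.1]
```

send_rows:
  commands:
    - [3,15,-3,0,0]
    - [3,35,-3,10,0]
    - [3,57.5,-3,24,0]
    - [3,57.5,-3,24,0]
    - [3,57.5,-3,24,0]

```text
clock: 28.8
eef_pos: [640.9, 195.4, 214.7]
tool_rot: [-3.137, 0.012, -0.088]
force: [-0.2, -0.3, -1.3]
width: 9.3
```

```bash
python3 w.py w31 200 100 440 300 3;python3 -c "
from h import *
gor(622.5,250.5,154)"
```

```text
t 28.9 pos [641.  195.8 215.4] rot [-3.1  0.  -0.1] F [ 0.   0.  -0.6] w 9.2
shift [0.  0.4 0.7] turn 0.0
t 28.9 pos [641.  195.8 215.4] rot [-3.136  0.011 -0.087] F [ 0.   0.  -0.6] w 9.2
shift [ 1.9  1.2 61.3] turn 0.0
rack [621.3 251.3]
```

View pics/w31.png

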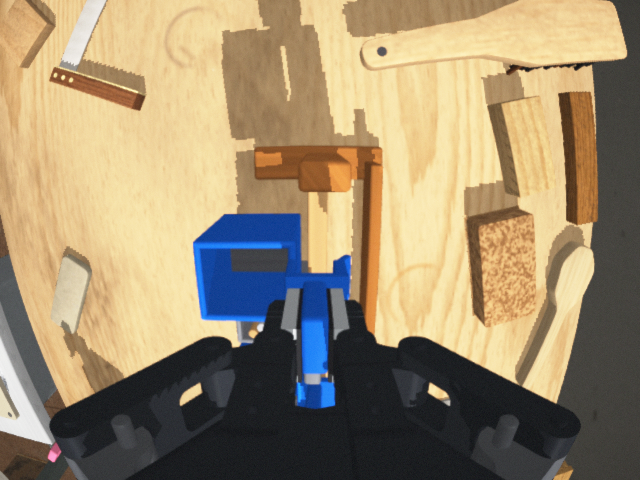

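send_rows:
  commands:
    - [3,1.5,0.5,12,0]
    - [3,1.5,0.5,28,0]
    - [3,1.5,0.5,44,0]
    - [3,1.5,0.5,54,0]
    - [3,1.5,0.5,60,0]

```text
clock: 29.35
eef_pos: [640.8, 195.7, 154.3]
tool_rot: [-3.137, 0.012, -0.087]
force: [0.1, -0.2, -0.7]
width: 9.2
```

```bash
python3 w.py w32 200 100 440 300 3;python3 -c "
from h import *
gor(622.5,250.5,148)"
```

```text
t 29.4 pos [640.7 195.6 153.8] rot [-3.1  0.  -0.1] F [-0.2 -0.2 -1.8] w 9.2
shift [ 0.  -0.1 -0.5] turn 0.0
t 29.4 pos [640.7 195.6 153.8] rot [-3.137  0.013 -0.087] F [-0.2 -0.2 -1.8] w 9.2
shift [1.5 0.6 5.8] turn 0.1
rack [621.1 251.1]
```

View pics/w32.png

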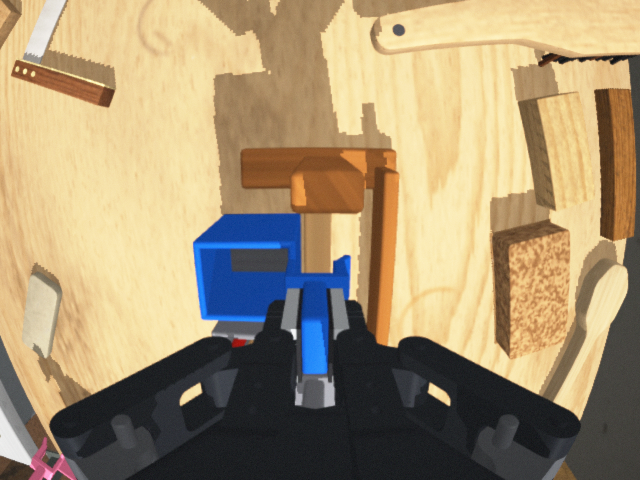

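send_rows:
  commands:
    - [3,1.5,0,4,0]
    - [3,1.5,0,6,0]
    - [3,1.5,0,7,0]
    - [3,1.5,0,7,0]

```text
clock: 29.8
eef_pos: [642.5, 195.7, 148.8]
tool_rot: [-3.137, 0.011, -0.087]
force: [-3.0, -2.2, 6.8]
width: 9.3
```

send_rows:
  commands:
    - [50,0,0,0,0]
    - [50,0,0,0,0]
    - [50,0,0,0,0]
    - [50,0,0,-12,0]
    - [50,0,0,-50,0]

```text
clock: 30.3
eef_pos: [640.7, 194.3, 196.0]
tool_rot: [-3.14, 0.019, -0.087]
force: [-0.7, 0.2, -0.1]
width: 49.8
```

send_rows:
  commands:
    - [60,0,20,-50,0]
    - [60,-40,60,-100,0]
    - [60,-60,100,-150,0]
    - [60,-60,140,-170,0]
    - [60,-60,140,-170,0]

```text
clock: 30.8
eef_pos: [571.6, 57.2, 370.4]
tool_rot: [-3.141, 0.015, -0.088]
force: [1.0, -0.6, -0.3]
width: 59.8
```

```bash
python3 w.py w33 200 100 440 300 3; python3 -c "
from h import *
snap('side','side3')"
```

```text
t 30.9 pos [572.3  52.2 373.3] rot [ 3.1  0.  -0.1] F [-0.1 -3.6  1.5] w 59.9
shift [-1.2 -5.   2.9] turn 0.0
```

View pics/w33.png

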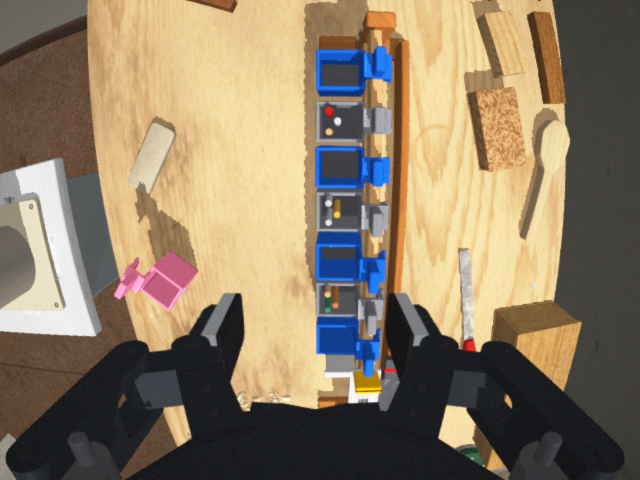

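View pics/side3.png

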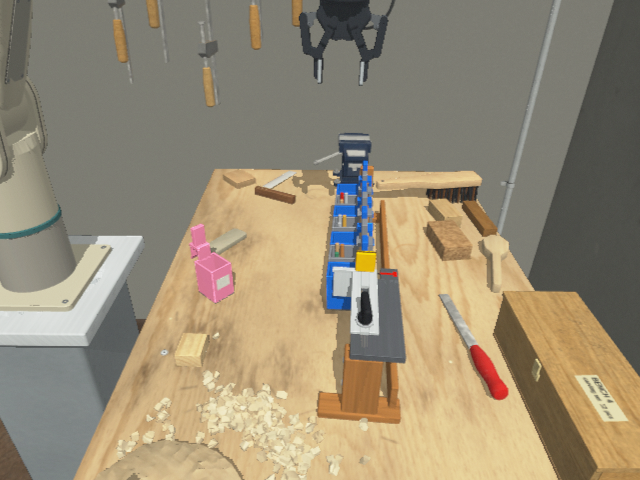

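send_rows:
  commands:
    - [60,-50,50,-20,0]
    - [60,-90,100,-20,0]
    - [60,-120,150,-20,0]
    - [60,-130,200,-20,0]
    - [60,-130,250,-20,0]

```text
clock: 31.4
eef_pos: [431.5, -138.6, 393.0]
tool_rot: [3.141, 0.011, -0.091]
force: [1.7, -0.3, 1.0]
width: 59.9
```

send_rows:
  commands:
    - [60,20,50,0,0]
    - [60,20,100,0,0]
    - [60,20,140,0,0]
    - [60,20,140,0,0]
    - [60,20,140,0,0]

```text
clock: 31.9
eef_pos: [438.8, -279.8, 392.4]
tool_rot: [-3.141, 0.011, -0.092]
force: [0.5, 0.1, 1.1]
width: 59.7
```

```bash
python3 - <<'E'
from px import *
im=snap('top','top4'); cv2.imwrite('pics/t4a.png',cv2.resize(im[140:250,165:365,::-1],None,fx=4,fy=4,interpolation=cv2.INTER_CUBIC));cv2.imwrite('pics/t4b.png',cv2.resize(im[140:245,335:535,::-1],None,fx=4,fy=4,interpolation=cv2.INTER_CUBIC))
E
```

```text
(no output)
```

View pics/t4a.png

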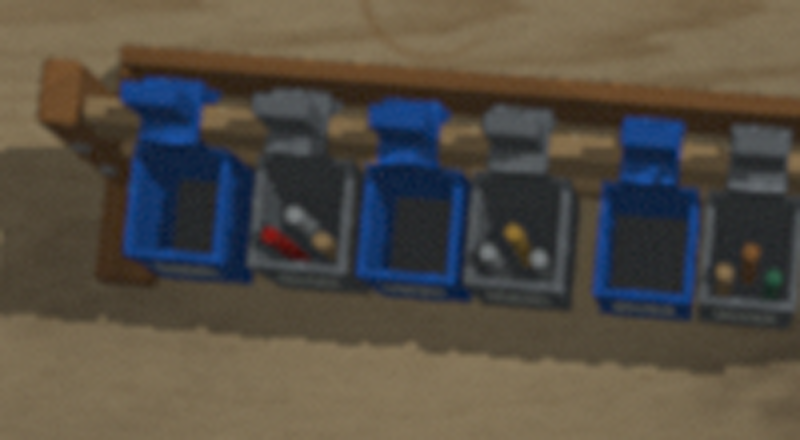

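View pics/t4b.png

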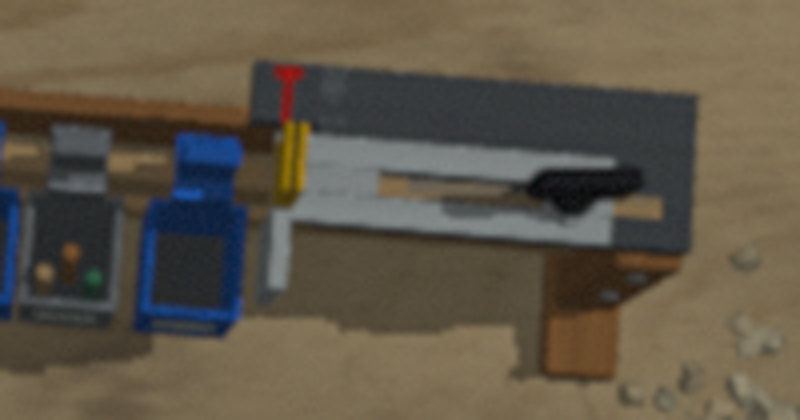

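```bash
python3 w.py w34 340 180 540 330 4
```

```text
t 32.0 pos [ 439.4 -278.   392.9] rot [-3.1  0.  -0.1] F [-0.6 -0.4  1.1] w 60.0
shift [-0.1  0.5  0.2] turn 0.0
```

View pics/w34z.png

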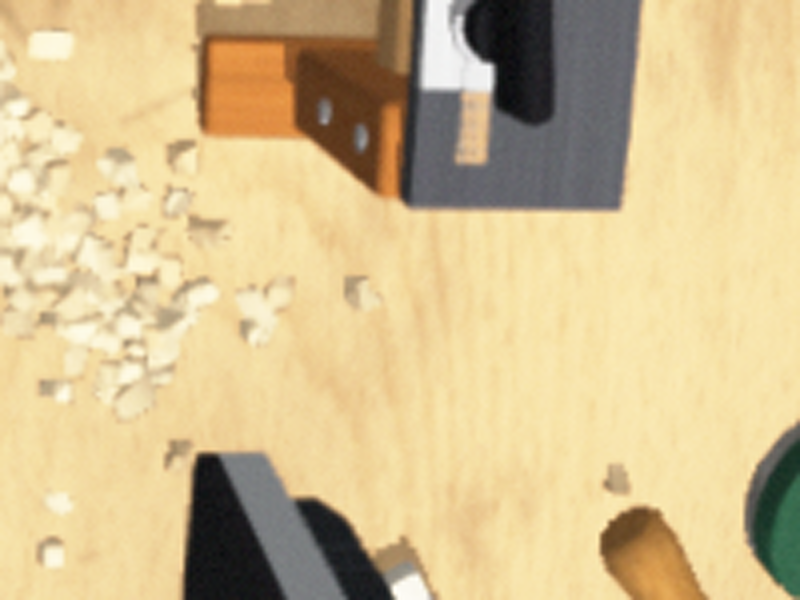

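```bash
python3 - <<'E'
import cv2
im=cv2.imread('pics/w34.png');cv2.imwrite('pics/w34y.png',cv2.resize(im[110:220,400:520],None,fx=5,fy=5,interpolation=cv2.INTER_CUBIC))
E
```

```text
(no output)
```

View pics/w34y.png

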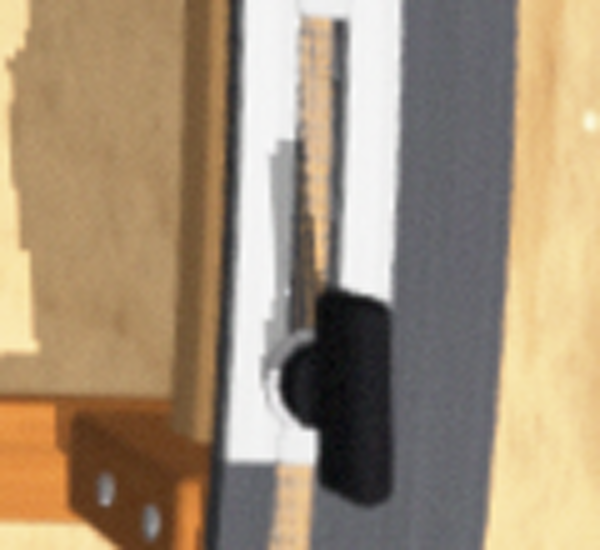

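```bash
python3 -c "
from px import *
a=P('w34',[(390,312,167),(390,488,167)],400,110,5)
d=a[0]-a[1];print('bar angle vs world x',np.arctan2(d[1],d[0]), 'turn', np.arctan2(d[1],d[0])-0 )
"
```

```text
(390, 312, 167) [ 603.7 -250.8  167. ]
(390, 488, 167) [ 603.6 -287.1  167. ]
bar angle vs world x 1.5666327730357863 turn 1.5666327730357863
```

```bash
python3 -c "
from h import *
print(ctrl.read_state()['clock'],ctrl.finish_job())"
```

```text
the job is handed in; nothing more can be done
32.0 None
```

I set the stop at the red mark, turned the wing knob tight and hung all four blue cups on the rail between the stop and the left post. The job was handed in at 32 s, with no verdict reported.

- **Stop:** I drew it about 54 mm along its slot. Just after I released it, the fin measured 0.2 to 1.6 mm from the mark along the rail in the top and wrist views, inside the 5 mm allowed. I did not re-measure it after hanging the cups, but it looked in the same place in the last top view.
- **Wing knob:** I measured about 1.48 rad of turn in the wrist view. A rough reading from the top view gave about 1.40. Both are past the 1.2 needed.
- **Blue cups:** Each was lowered into its own gap. All four showed hanging by their hooks in the last top view, and looked upright there and in the side view.
- **Grey cups and pink look-alike:** The grey cups were at the same pixels in the last top view as at the start. I did not touch the pink cup.

One early reading disagreed: from far off, the gap between grey cups 1 and 2 measured about 42 mm, too narrow for a 44 mm cup. Close up it measured 53.5 mm, and the cup went in without touching its neighbours.

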